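Load the coin float under a till box's flap

ROBOT

A 6-joint arm with a two-finger parallel gripper is mounted at the origin on the work surface. World frame = base frame: x ahead of the robot, y to its left, z up, the work surface at z = 0. Lengths are in mm, angles in rad, forces in N, time in s.
With the tool pointing down it reaches from about 350 to 975 mm from the base axis. Payload 7.1 kg.
Tool frame: the origin (TCP) lies on the centre line of the jaws, within the pads' length; the fingertips stand 25 mm ahead of it and the grasp point (between the pads) lies 6 mm ahead of it (ctrl.nose_length is the distance from the TCP to the fingertips, in mm); x points along the fingers, y is the direction in which the jaws open and shut, and the axes are right-handed (so a half turn about x gives the same grasp; the last joint's range is limited). The gripper opens to 88 mm and grips with 3 to 60 N. Pads are 20 mm wide; open, the fingers measure 115 mm over their backs; the gripper's body (75 mm by 178 mm) begins 61 mm behind the grasp point.
Start: joints at [-1.333, 0.423, 1.63, -0, 1.089, -0.019], TCP at [158.761, -604.483, 247.675] pointing down, gripper open.
Joint ranges: [-3, 3], [-0.9, 2.11], [0.09, 2.58], [-1.31, 4.45], [0.11, 2.69], [-2.54, 2.54]. Speed limits (rad/s): [2.39, 2.39, 3.01, 3.14, 3.14, 3.14].

INTERFACE

Orientations are given as a rotation vector (axis times angle).
In Python, from workcell import ctrl gives the robot as it stands.
- The arm moves only by the tool arm_command, never from a script. Its argument "deltas" is a list of rows, each a list of 4 numbers: the shift along the tool's x, y, z in m, then the turn about the tool's x in rad. In form: [[tx, ty, tz, yaw], ...]. A call has 1 to 10 rows; each row shifts and turns the pose as measured when the row begins, along the tool's axes as they then stand; what a row does not reach is not made up. A row lasts 1/10 s, in which the tool goes at most 50 mm and 8.59 degrees, less where a joint would pass 70% of its speed; a pose out of reach is approached as far as the arm can. A call is refused whole if a number of a shift passes 0.05 or a number of a turn 0.15, either way. A call with a gripper value outside its range is refused whole. "hand" is the finger opening in m, from 0 to 0.0878, set as the call begins (left out, the last holds). The fingers move at their own pace and stop on an object; the grip force is fixed at half the most. Time passes only in rows, so rows that do not move let the fingers close. It gives the time, the measured TCP pose, the force and the opening at its end, in the units of the state.
- ctrl.get_obs(): the state, without advancing time (a new reading comes with each control period).
- ctrl.get_image(name): name is "side" or "top" or "wrist"; returns the picture (480x640x3 uint8, red, green, blue); there is no depth.
- ctrl.get_calibration(name): a dict with "fx", "fy", "cx", "cy" (pixels), "dist" ([k1, k2, p1, p2, k3] as OpenCV has them; the pictures are not rectified), "R" (3x3) and "t" (3): a world point X has camera coordinates R X + t. Camera axes: x right, y down, z forward; pixel columns grow to the right and rows downward; lengths in mm; the calibration is good to about 2 mm. A picture is of the moment at which its call begins: read the wrist's pose just before it. get_calibration takes no time and is no camera call; for the wrist camera it gives the pose at the moment of the call.
- ctrl.close_job(): hands the job in, once; it reports no verdict.
The state is a dict: "t": time; "qpos": joint angles; "qvel": joint speeds; "joint_torque": joint torques, N m; "ee_pos": TCP position; "orientation": TCP orientation; "ft_force": force on the tool from outside, world axes, zero at the start; "moment": the same for the moment, N m; "width": finger opening in mm.
Only numpy, scipy, OpenCV 4.12 (cv2) and the standard library are available. Lean on these libraries where they do the work, as an engineer would, in place of code of your own. Each camera call takes 0.05 s, during which the arm holds its last target.

TASK

Load the coin float into the till box: take the ink-pad tin off the flap and set it on the counter, lift the flap open by its tongue, and lay every coin tube flat in the lower tier, one to a pocket, large tubes in large pockets and small tubes in small ones. Then shut the flap fully and put the tin back on it, lying flat inside the upper tray. Leave the other things on the counter alone.

Things in the scene. Friction and masses are not known exactly. Their poses are not given: they have to be found in the camera images.
- flap (a joint): the till box's divider flap, roof of the lower tier and floor of the upper tray: aluminium plate 203 x 232 x 4 mm, 0.2 kg. Angle in rad: 0 = shut, level, top face 50 mm above the counter; grows as the tongue is lifted; 1.57 = upright, 1.75 = stop. The hinge is stiff (0.35 N m): the flap stays where it is left and must be brought right down to shut
- flap_hinge (a point): middle of the flap's hinge line, 48 mm above the counter, 102 mm along the till's x from its middle; y axis along the hinge line
- flap_tongue (a point): middle of the flap's grey pull tongue: flat bar, 30 mm wide along the hinge line, 8 mm thick, out in the flap's plane past the wall opposite the hinge. 226 mm from the hinge line, 22 mm from the wall, 17 mm from the tongue's end; 48 mm high when shut, free below. x axis points along the flap to the hinge. Gripped from above by its 30 mm sides it pivots between the fingers, shut to open
- till: the till box, grey steel, fixed: 208 (its x) x 244 mm (its y). Origin under its middle; x points to the hinge side. End walls (y = +-120 mm) 66 mm high, the others 46. Upper tray: the 15 mm recess above the flap between the end walls. Lower tier: floor at 3 mm; black insert, top at 15 mm, with six pockets open to the floor: three small near the tongue, three large near the hinge
- tin: closed steel ink-pad tin, 100 x 54 x 20 mm, 0.12 kg, that at the start lies on the flap in the upper tray. Origin at the centre of its underside, x along its length, z up. The counter on the hinge side of the box (robot's right, about 0.39 m right and 0.45 m ahead of the base) is clear
- large_pocket1 (a point): centre of the floor of a large pocket of the lower tier (94 x 46 mm, long way along its x axis, 12 mm deep, floor 3 mm above the counter)
- large_pocket2 (a point): centre of the floor of a large pocket of the lower tier (94 x 46 mm, long way along its x axis, 12 mm deep, floor 3 mm above the counter)
- large_pocket3 (a point): centre of the floor of a large pocket of the lower tier (94 x 46 mm, long way along its x axis, 12 mm deep, floor 3 mm above the counter)
- large1: large coin tube: square clear plastic tube full of coins, with a white end, lying on its side, 80 mm long (its x axis) and 34 x 34 mm across, about 0.36 kg. Origin at its middle. May be absent (None from the start)
- large2: large coin tube: square clear plastic tube full of coins, with a white end, lying on its side, 80 mm long (its x axis) and 34 x 34 mm across, about 0.36 kg. Origin at its middle. May be absent (None from the start)
- large3: large coin tube: square clear plastic tube full of coins, with a white end, lying on its side, 80 mm long (its x axis) and 34 x 34 mm across, about 0.36 kg. Origin at its middle. May be absent (None from the start)
- small_pocket1 (a point): centre of the floor of a small pocket of the lower tier (74 x 36 mm, long way along its x axis, 12 mm deep, floor 3 mm above the counter)
- small_pocket2 (a point): centre of the floor of a small pocket of the lower tier (74 x 36 mm, long way along its x axis, 12 mm deep, floor 3 mm above the counter)
- small_pocket3 (a point): centre of the floor of a small pocket of the lower tier (74 x 36 mm, long way along its x axis, 12 mm deep, floor 3 mm above the counter)
- small1: small coin tube: square clear plastic tube full of coins, with a white end, lying on its side, 60 mm long (its x axis) and 24 x 24 mm across, about 0.14 kg. Origin at its middle. May be absent (None from the start)
- small2: small coin tube: square clear plastic tube full of coins, with a white end, lying on its side, 60 mm long (its x axis) and 24 x 24 mm across, about 0.14 kg. Origin at its middle. May be absent (None from the start)
- small3: small coin tube: square clear plastic tube full of coins, with a white end, lying on its side, 60 mm long (its x axis) and 24 x 24 mm across, about 0.14 kg. Origin at its middle. May be absent (None from the start)
- sponge_pot: black sponge pot, 80 mm across, 25 mm high, leave alone; origin under its centre
- stamp: wooden rubber stamp, 46 x 22 mm, 52 mm high, leave alone; origin under its centre
- pen_cup: pen cup, 68 mm across, 150 mm high with pens, leave alone; origin under its centre
- calculator: desk calculator, 150 x 95 x 22 mm, leave alone; origin under its centre
- note_stack: stack of banded banknotes, 68 x 142 x 48 mm, leave alone; origin under its centre
- stapler: stapler, 115 x 32 x 45 mm, leave alone; origin under its centre
Not all that is in view belongs to the job. Leave any blue or yellow look-alike of the small3 alone.

How it is judged (in metres and radians):
On the way, in this order (a step that is already met when the one before it is completed fails the run):
1. the ink-pad tin stands on the counter, off the box (height (world z) of tin below 0.012 m and linear speed of tin below 0.05 m/s), for 0.2 s.
2. the flap is lifted open (beyond 1.2 rad) (value of joint flap above 1.2 rad), for 0.2 s.
3. every coin tube lies down in a pocket of its size (height (world z) of each of large1, large2, large3 below 0.026 m and (horizontal distance between large1 and large_pocket1 below 0.015 m or horizontal distance between large1 and large_pocket2 below 0.015 m or horizontal distance between large1 and large_pocket3 below 0.015 m) and (horizontal distance between large2 and large_pocket1 below 0.015 m or horizontal distance between large2 and large_pocket2 below 0.015 m or horizontal distance between large2 and large_pocket3 below 0.015 m) and (horizontal distance between large3 and large_pocket1 below 0.015 m or horizontal distance between large3 and large_pocket2 below 0.015 m or horizontal distance between large3 and large_pocket3 below 0.015 m) and height (world z) of each of small1, small2, small3 below 0.0205 m and (horizontal distance between small1 and small_pocket1 below 0.015 m or horizontal distance between small1 and small_pocket2 below 0.015 m or horizontal distance between small1 and small_pocket3 below 0.015 m) and (horizontal distance between small2 and small_pocket1 below 0.015 m or horizontal distance between small2 and small_pocket2 below 0.015 m or horizontal distance between small2 and small_pocket3 below 0.015 m) and (horizontal distance between small3 and small_pocket1 below 0.015 m or horizontal distance between small3 and small_pocket2 below 0.015 m or horizontal distance between small3 and small_pocket3 below 0.015 m)), for 0.3 s.
4. the flap is shut (below 0.05 rad) (value of joint flap below 0.05 rad), for 0.2 s.
At the end, for the whole second after the job is handed in: every tube present lies on the floor of a pocket of its own size, its middle within 15 mm of the pocket's; the flap is shut (below 0.05 rad); the tin lies at rest and flat, lid up, on the flap, its middle within 85 mm (box x) and 95 mm (box y) of the box's middle (all of step 3 and value of joint flap below 0.05 rad and x of tin in the frame of till between -0.085 and 0.085 m and y of tin in the frame of till between -0.095 and 0.095 m and height (world z) of tin between 0.044 and 0.058 m and angle between tin's own z axis and vertical below 0.12 rad and linear speed of tin below 0.02 m/s); the robot touches nothing.
It fails at once if a bystander on the counter is shifted by more than 60 mm or knocked over (distance of any of sponge_pot, stamp, pen_cup, calculator, note_stack, stapler from where it was at the start of the episode above 0.06 m or angle between any of sponge_pot, stamp, pen_cup, calculator, note_stack, stapler's own z axis and vertical above 0.7 rad).
Of large1, large2, large3, small1, small2, small3 only 3 to 5 are there at a start; the rules pass over those that are not, and their reading is None.
At some moment in a run one of large1, large2, large3, small1, small2, small3 may be knocked a few centimetres aside while the robot is not near it.
Once in a run the grip may slacken for a moment while it holds something.
It also fails if it takes over 210 s, if anything falls off the work surface, if the arm or the gripper's body presses on something with over 40 N, if the wrist force passes 120 N, or if a joint passes its speed limit or range.

## Working session

There is one attempt and no reset: what is moved stays moved. The work goes in short steps, Python scripts to look and compute and a tool call to move; the robot and the scene stay as the last step left them, time stands still between calls to the robot, and variables do not carry over. Pictures are saved under pics/ and viewed, and the job is handed in when it is done.

Besides the shell and the picture viewer there is one more tool, called after "Emit:" as name([rows], argument=value, ...), one row to a line, values as JSON. arm_command: Moves the arm, as the interface text tells. Its arguments: {"type":"object","properties":{"deltas":{"type":"array","items":{"type":"array","items":{"type":"number"}}},"hand":{"type":"number"}},"required":["deltas"]}

```bash
mkdir -p pics; ls; cat > h.py <<'E'
import numpy as np, cv2
from workcell import ctrl
from scipy.spatial.transform import Rotation as R
def snap(name,fn):
    im=ctrl.get_image(name); cv2.imwrite('pics/'+fn,im[:,:,::-1]); return im
E
python3 - <<'E'
from h import *
o=ctrl.get_obs(); print(o)
for n in ['side','top','wrist']:
    c=ctrl.get_calibration(n); print(n,{k:np.round(v,4).tolist() for k,v in c.items()})
    snap(n,n+'0.png')
E
```

```text
pics
{'t': 0.0, 'qpos': array([-1.33298466e+00,  4.23825699e-01,  1.63066013e+00,  1.31323087e-05,
        1.08859653e+00, -1.89868079e-02]), 'qvel': array([ 0.00340641,  0.00067134, -0.00069444,  0.00282633, -0.00085613,
        0.0003842 ]), 'joint_torque': array([ 2.40673733e-03, -5.44618285e+01, -2.73664248e+01,  6.44200458e-02,
        2.27653765e-02, -1.13798817e-04]), 'ee_pos': array([ 158.65863654, -604.00778145,  246.92285428]), 'orientation': array([ 2.08503576,  0.27077007, -2.08535347]), 'ft_force': array([ 0.35947745, -0.0515713 ,  0.06755452]), 'moment': array([ 0.03187592, -0.01977539, -0.00249058]), 'width': 87.63006879827445}
side {'fx': 467.1178, 'fy': 467.1178, 'cx': 328.8996, 'cy': 238.997, 'dist': [0.0347, 0.0, 0.0, 0.0, 0.0], 'R': [[-0.9706, -0.2404, 0.01], [-0.1526, 0.583, -0.798], [0.186, -0.7761, -0.6025]], 't': [507.8744, 73.6606, 1023.55]}
top {'fx': 485.0566, 'fy': 485.0566, 'cx': 312.0762, 'cy': 238.1617, 'dist': [-0.13, 0.0, 0.0, 0.0, 0.0], 'R': [[0.0204, -0.9998, 0.0044], [-0.9913, -0.0208, -0.1297], [0.1298, -0.0017, -0.9915]], 't': [86.7022, 512.583, 1133.5592]}
wrist {'fx': 418.6169, 'fy': 418.6169, 'cx': 328.8961, 'cy': 237.0743, 'dist': [0.0323, 0.0, 0.0, 0.0, 0.0], 'R': [[0.2533, -0.9674, -0.0015], [-0.9247, -0.2426, 0.2934], [-0.2842, -0.073, -0.956]], 't': [-623.4216, -34.7329, 392.2393]}
```

```bash
cat >> h.py <<'E'
def p2w(name,uv,z,c=None):
    c=c or ctrl.get_calibration(name)
    K=np.array([[c['fx'],0,c['cx']],[0,c['fy'],c['cy']],[0,0,1.]])
    n=cv2.undistortPoints(np.array(uv,float).reshape(-1,1,2),K,np.array(c['dist'],float)).reshape(-1,2)
    Rm=np.array(c['R']);t=np.array(c['t'])
    C=-Rm.T@t
    d=np.c_[n,np.ones(len(n))]@Rm
    s=(z-C[2])/d[:,2]
    return C+d*s[:,None]
def w2p(name,X,c=None):
    c=c or ctrl.get_calibration(name)
    K=np.array([[c['fx'],0,c['cx']],[0,c['fy'],c['cy']],[0,0,1.]])
    r,_=cv2.Rodrigues(np.array(c['R']))
    return cv2.projectPoints(np.array(X,float).reshape(-1,1,3),r,np.array(c['t'],float),K,np.array(c['dist'],float))[0].reshape(-1,2)
def crop(fn,out,x0,y0,x1,y1,s):
    im=cv2.imread('pics/'+fn)[y0:y1,x0:x1]
    im=cv2.resize(im,None,fx=s,fy=s,interpolation=cv2.INTER_CUBIC); cv2.imwrite('pics/'+out,im)
E
python3 - <<'E'
from h import *
crop('top0.png','c1.png',340,165,480,305,5)
crop('top0.png','c2.png',140,150,340,300,4)
for n in [(206,225),(255,223)]: print(p2w('top',n,24))
for n in [(298,184),(303,276)]: print(p2w('top',n,34))
print(p2w('top',[(365,185),(452,183),(366,288),(455,286)],66)); print(p2w('top',[(420,226)],70),p2w('top',[(359,236)],52))
E
```

```text
[[538.90370017 357.39572631  24.        ]]
[[546.23187464 237.1539733   24.        ]]
[[643.28454061 134.4017876   34.        ]]
[[419.2701147  117.04553305  34.        ]]
[[ 636.59683678  -25.97442543   66.        ]
 [ 647.32268853 -236.6316241    66.        ]
 [ 392.71287487  -29.78816538   66.        ]
 [ 400.52345771 -239.3519994    66.        ]]
[[ 540.0648084  -156.10237409   70.        ]] [[515.72134679 -13.83099699  52.        ]]
```

```bash
python3 - <<'E'
from h import *
from scipy.optimize import least_squares
f=lambda L:[(340+x/5,165+y/5) for x,y in L]
flap=f([(125,113),(540,107),(142,592),(567,583)])
wall=f([(127,95),(553,88),(143,603),(583,594)])
def Xf(p,pts):
    c,s=np.cos(p[2]),np.sin(p[2]); pts=np.array(pts,float)
    return np.c_[p[0]+c*pts[:,0]-s*pts[:,1],p[1]+s*pts[:,0]+c*pts[:,1],pts[:,2]]
# till frame: x->-Y world ; corners order tongue/+y, hinge/+y, tongue/-y, hinge/-y
mf=[(-101,116,50),(102,116,50),(-101,-116,50),(102,-116,50)]
mw=[(-104,122,66),(104,122,66),(-104,-122,66),(104,-122,66)]
c=ctrl.get_calibration('top')
r=lambda p:(np.r_[w2p('top',Xf(p,mf),c),w2p('top',Xf(p,mw),c)]-np.array(flap+wall)).ravel()
s=least_squares(r,[520,-130,-1.57]); print('till',s.x,np.round(s.fun.reshape(-1,2),1).tolist())
tg=p2w('top',f([(55,322),(133,322),(133,384),(55,384)]),52); print(tg)
print('pred tongue',Xf(s.x,[(102-226,0,48),(102-243,0,48)]))
tin=f([(407,188),(497,252),(387,412),(297,360)])
T=p2w('top',tin,70);print(T,T.mean(0)); print(T[0]-T[3],T[1]-T[2])
mt=[(50,27,70),(50,-27,70),(-50,-27,70),(-50,27,70)]
st=least_squares(lambda p:(w2p('top',Xf(p,mt),c)-np.array(tin)).ravel(),[540,-156,-.6]);print('tin',st.x,st.fun)
def C2(L):return [(140+x/4,150+y/4) for x,y in L]
# tubes top faces
def fit(L,l,w):
    m=[(l/2,w/2,w),(l/2,-w/2,w),(-l/2,-w/2,w),(-l/2,w/2,w)]
    px=C2(L);P=p2w('top',px,w);g=P.mean(0);d=P[0]-P[3]
    s=least_squares(lambda p:(w2p('top',Xf(p,m),c)-np.array(px)).ravel(),[g[0],g[1],np.arctan2(d[1],d[0])]);print(s.x,np.round(s.fun,1))
# order: +x/+y, +x/-y, -x/-y,-x/+y (x = white end); image up=+X, left=+Y
fit([(617,70),(672,80),(640,206),(592,192)],80,34)
fit([(583,518),(600,460),(722,488),(712,545)],80,34)
fit([(236,252),(276,248),(289,346),(252,350)],60,24)
fit([(414,270),(444,244),(508,316),(484,341)],60,24)
cw=ctrl.get_calibration('wrist');o=ctrl.get_obs()
Rt=R.from_rotvec(o['orientation']).as_matrix();print(Rt)
Cw=-np.array(cw['R']).T@np.array(cw['t']); print('cam in tool',Rt.T@(Cw-o['ee_pos'])); print(np.array(cw['R'])@Rt)
E
```

```text
till [ 522.99243617 -134.23491156   -1.53138331] [[0.4, -0.3], [0.1, -0.1], [0.3, 0.4], [0.1, 0.2], [-0.6, -0.7], [0.0, -0.3], [-0.3, 0.6], [-0.1, 0.2]]
[[531.13701684   5.3337791   52.        ]
 [531.93693991 -31.8288437   52.        ]
 [502.23652857 -31.99662122  52.        ]
 [501.46756563   5.04055267  52.        ]]
pred tongue [[518.10648772 -10.331209    48.        ]
 [517.43663995   6.65558893  48.        ]]
[[ 596.33737715 -160.11979766   70.        ]
 [ 566.54628909 -203.03160396   70.        ]
 [ 489.23638502 -149.48607024   70.        ]
 [ 512.89423454 -107.00664783   70.        ]] [ 541.25357145 -154.91102992   70.        ]
[ 83.44314261 -53.11314982   0.        ] [ 77.30990407 -53.54553372   0.        ]
tin [ 541.30506147 -154.94072178   -0.58020616] [-0.15466642 -0.65945503  0.77406112 -0.71827394  0.2771783   1.93851754
 -0.87252619 -0.60863896]
[ 6.42867555e+02  1.35429653e+02 -1.98110230e-01] [ 0.2 -0.3 -0.1  0.1  0.8 -0.2 -0.9  0.3]
[420.06373062 115.75540893   1.37390186] [-0.2 -0.5 -1.3  0.1  1.   0.3  0.4  0. ]
[5.39615637e+02 3.57937241e+02 1.86255342e-01] [ 0.4  0.6 -0.   0.   0.  -0.6 -0.4 -0. ]
[545.87241671 235.67755313   0.77875444] [ 0.2  0.2 -0.1  0.   0.5 -0.4 -0.7  0.1]
[[-2.87458971e-04  2.53994277e-01 -9.67205679e-01]
 [ 1.12262430e-03 -9.67205027e-01 -2.53994439e-01]
 [-9.99999329e-01 -1.15882158e-03 -7.10838605e-06]]
cam in tool [-137.22896507   -0.68213999  -81.42462793]
[[ 1.26857203e-04  9.99999761e-01  6.79087518e-04]
 [-2.93389186e-01 -6.11984455e-04  9.55992893e-01]
 [ 9.55993080e-01 -3.20511518e-04  2.93389038e-01]]
```

```bash
cat >> h.py <<'E'
def st():
    o=ctrl.get_obs(); Rt=R.from_rotvec(o['orientation']).as_matrix(); psi=np.arctan2(Rt[1,1],Rt[0,1]); return o,Rt,psi
def go(x,y,z,psi=None):
    """print tool-frame delta: turn first, then shift in the frame after the turn"""
    o,Rt,p=st(); 
    if psi is None: psi=p
    t=p-psi; t=(t+np.pi)%(2*np.pi)-np.pi
    ty=np.array([np.cos(psi),np.sin(psi),0]); tz=np.array([np.sin(psi),-np.cos(psi),0])
    d=np.array([x,y,z])-o['ee_pos']
    if abs(t)<.01:
        v=Rt.T@d
    else: v=np.array([-d[2],d@ty,d@tz])
    print('t %.1f pos %s psi %.3f w %.1f F %s | turn %.3f shift(m) %s'%(o['t'],np.round(o['ee_pos'],1),p,o['width'],np.round(o['ft_force'],1),t,np.round(v/1000,4)))
E
python3 -c "
from h import *
go(541.3,-155,400,-2.15)"
```

```text
t 0.1 pos [ 158.7 -604.1  247.1] psi -1.314 w 88.0 F [0.4 0.3 0.4] | turn 0.836 shift(m) [-0.1529 -0.5853 -0.0744]
```

Emit:
arm_command([
  [-0.04,0,0,0],
  [-0.04,0,0,0],
  [-0.04,0,0,0],
  [-0.04,0,0,0],
])

```text
t: 0.55
ee_pos: [157.9, -600.9, 403.0]
orientation: [2.09, 0.29, -2.095]
ft_force: [1.6, -1.3, -0.5]
width: 87.9
```

Emit:
arm_command([
  [0,0,0,0.14],
  [0,0,0,0.14],
  [0,0,0,0.14],
  [0,0,0,0.14],
  [0,0,0,0.14],
  [0,0,0,0.14],
])

```text
t: 1.15
ee_pos: [158.4, -602.7, 410.6]
orientation: [-1.864, 0.586, 1.872]
ft_force: [-0.4, -0.1, -0.3]
width: 88.3
```

```bash
python3 -c "
from h import *
go(541.3,-155,300,-2.15); print(st()[1],st()[0]['qpos'])"
```

```text
t 1.1 pos [ 158.4 -602.7  410.6] psi -2.185 w 88.3 F [-0.4 -0.1 -0.3] | turn -0.035 shift(m) [ 0.1106 -0.5843 -0.0754]
[[-0.0018581  -0.57649532 -0.81709834]
 [ 0.00770261 -0.81708376  0.57646752]
 [-0.99996861 -0.00522265  0.00595874]] [-1.33294857e+00  2.88110980e-01  1.44965859e+00  9.14742514e-06
  1.41174672e+00  8.52273338e-01]
```

Emit:
arm_command([
  [0,-0.045,-0.0058,-0.035],
  [0,-0.045,-0.0058,0],
  [0,-0.045,-0.0058,0],
  [0,-0.045,-0.0058,0],
  [0,-0.045,-0.0058,0],
  [0,-0.045,-0.0058,0],
  [0,-0.045,-0.0058,0],
  [0,-0.045,-0.0058,0],
  [0,-0.045,-0.0058,0],
  [0,-0.045,-0.0058,0],
])

```text
t: 2.15
ee_pos: [461.8, -250.7, 409.5]
orientation: [-1.873, 0.566, 1.887]
ft_force: [0.5, -0.4, -0.1]
width: 87.9
```

```bash
python3 -c "
from h import *
go(541.3,-155,220,-2.15)"
```

```text
t 2.1 pos [ 461.8 -250.7  409.5] psi -2.164 w 87.9 F [ 0.5 -0.4 -0.1] | turn -0.014 shift(m) [ 0.1895 -0.1236 -0.0142]
```

Emit:
arm_command([
  [0.04,-0.031,-0.0036,-0.014],
  [0.04,-0.031,-0.0036,0],
  [0.04,-0.031,-0.0036,0],
  [0.04,-0.031,-0.0036,0],
  [0.03,0,0,0],
  [0,0,0,0],
  [0,0,0,0],
])

```text
t: 2.85
ee_pos: [545.8, -147.1, 220.8]
orientation: [-1.893, 0.548, 1.898]
ft_force: [0.4, -0.4, 0.6]
width: 88.1
```

```bash
python3 -c "
from h import *
go(541.3,-155,79,-2.15); snap('wrist','w1.png')"
```

```text
t 2.9 pos [ 545.8 -147.1  220.8] psi -2.141 w 88.1 F [ 0.4 -0.4  0.6] | turn 0.009 shift(m) [ 0.1417  0.01   -0.0012]
```

```bash
python3 -c "
from h import *
P=p2w('wrist',[(305,154),(382,154),(377,288),(305,288)],70);print(P,P.mean(0))
go(P.mean(0)[0],P.mean(0)[1],79,-2.15)"
```

```text
[[ 597.83998177 -159.3177999    70.        ]
 [ 569.65927931 -203.17232801   70.        ]
 [ 486.58787363 -149.78637476   70.        ]
 [ 515.5656314  -104.41025808   70.        ]] [ 542.41319153 -154.17169019   70.        ]
t 2.9 pos [ 545.5 -147.3  221. ] psi -2.141 w 87.5 F [ 0.1  0.1 -0.3] | turn 0.009 shift(m) [ 0.1419  0.0084 -0.0017]
```

Wrist view shows the tin at (343,221), aligned with the jaws; both cameras agree within ~1 mm. Descending.

Emit:
arm_command([
  [0.03,0.0084,-0.0017,0.009],
  [0.03,0,0,0],
  [0.03,0,0,0],
  [0.03,0,0,0],
  [0.015,0,0,0],
  [0,0,0,0],
  [0,0,0,0],
])

```text
t: 3.6
ee_pos: [552.1, -162.5, 97.2]
orientation: [-1.908, 0.562, 1.862]
ft_force: [0.6, 0.1, 0.9]
width: 87.9
```

```bash
python3 -c "
from h import *
go(542.4,-154.2,79,-2.15)"
```

```text
t 3.6 pos [ 552.1 -162.5   97.2] psi -2.157 w 87.9 F [0.6 0.1 0.9] | turn -0.007 shift(m) [ 0.018  -0.0012  0.013 ]
```

```bash
python3 -c "
from h import *
o,Rt,p=st(); print(Rt[:,0], o['qpos'],o['qvel'])"
```

```text
[ 2.46842596e-02 -5.84752609e-05 -9.99695296e-01] [-0.3105317   0.5555622   1.84128085  0.01133847  0.72125714  1.83854669] [-0.00745025 -0.00802399 -0.00683189 -0.00028629  0.00505493 -0.00230132]
```

Emit:
arm_command([
  [0,0,0,0],
  [0,0,0,0],
])

```text
t: 3.8
ee_pos: [553.9, -163.3, 100.3]
orientation: [-1.913, 0.563, 1.857]
ft_force: [-0.2, -0.5, -0.4]
width: 87.7
```

```bash
python3 -c "
from h import *
o,Rt,p=st(); print(Rt[:,0], o['qpos'],o['qvel'])"
```

```text
[ 0.02918403 -0.00149865 -0.99957293] [-0.31094058  0.55115359  1.83907875  0.01133721  0.72314459  1.83851036] [-0.00123615 -0.02017131 -0.00879959 -0.00054703  0.00740802 -0.00087411]
```

Emit:
arm_command([
  [0,0,0,0],
  [0,0,0,0],
  [0,0,0,0],
  [0,0,0,0],
  [0,0,0,0],
])

```text
t: 4.3
ee_pos: [555.2, -163.5, 102.9]
orientation: [-1.917, 0.562, 1.853]
ft_force: [-0.4, 0.2, -0.4]
width: 87.9
```

```bash
python3 -c "
from h import *
o,Rt,p=st(); print(Rt[:,0], o['qpos'],o['qvel'],o['joint_torque'])"
```

```text
[ 0.03302086 -0.0026881  -0.99945105] [-0.31058083  0.54735591  1.8379417   0.01137061  0.72405808  1.83850003] [ 0.00207369 -0.00094513  0.00161992  0.00079621 -0.00218288  0.00053078] [-3.58880003e-03 -5.38434756e+01 -1.94882172e+01  1.64368824e-02
 -2.01186379e-01 -7.61506653e-04]
```

```bash
cat >> h.py <<'E'
def tilt():
    o,Rt,p=st(); v=Rt[:,0]; r=o['ee_pos'][:2]/np.linalg.norm(o['ee_pos'][:2]); print('tilt radial %.4f tang %.4f'%(v[:2]@r, v[1]*r[0]-v[0]*r[1]))
E
python3 -c "
from h import *
tilt();go(542.4,-154.2,78,-2.15)"
```

```text
tilt radial 0.0324 tang 0.0067
t 4.3 pos [ 555.2 -163.5  102.9] psi -2.157 w 87.9 F [-0.4  0.2 -0.4] | turn -0.007 shift(m) [ 0.0244 -0.0002  0.0165]
```

Emit:
arm_command([
  [0,0,0.008,0],
  [0,0,0.008,0],
  [0.006,0,0,0],
  [0.006,0,0,0],
  [0.006,0,0,0],
  [0.006,0,0,0],
])

```text
t: 4.9
ee_pos: [541.1, -153.6, 76.6]
orientation: [-1.917, 0.562, 1.853]
ft_force: [0.1, 0.9, 0.2]
width: 87.7
```

```bash
python3 -c "
from h import *
tilt();go(542.4,-154.2,78,-2.15)"
```

```text
tilt radial 0.0323 tang 0.0064
t 4.9 pos [ 541.1 -153.6   76.6] psi -2.157 w 87.7 F [0.1 0.9 0.2] | turn -0.007 shift(m) [-0.0014 -0.0002 -0.0014]
```

Emit:
arm_command([
  [-0.001,0,0,0],
  [0,0,0,0],
  [0,0,0,0],
  [0,0,0,0],
  [0,0,0,0],
  [0,0,0,0],
  [0,0,0,0],
  [0,0,0,0],
], hand=0.045)

```text
t: 5.7
ee_pos: [541.0, -153.8, 76.1]
orientation: [-1.915, 0.563, 1.855]
ft_force: [-0.1, -0.4, -0.4]
width: 53.7
```

Emit:
arm_command([
  [-0.01,0,0,0],
  [-0.015,0,0,0],
  [-0.015,0,0,0],
  [-0.015,0,0,0],
  [-0.015,0,0,0],
  [-0.015,0,0,0],
  [-0.015,0,0,0],
])

```text
t: 6.4
ee_pos: [536.6, -153.0, 184.5]
orientation: [-1.914, 0.562, 1.856]
ft_force: [-0.2, -0.0, -1.5]
width: 54.1
```

```bash
python3 -c "
from h import *
tilt();go(450,-390,180);snap('wrist','w2.png')"
```

```text
tilt radial 0.0298 tang 0.0067
t 6.4 pos [ 536.6 -153.   184.5] psi -2.157 w 54.1 F [-0.2 -0.  -1.5] | turn 0.000 shift(m) [ 0.0022  0.2454 -0.0589]
```

Emit:
arm_command([
  [0,0.0245,-0.0059,0],
  [0,0.0245,-0.0059,0],
  [0,0.0245,-0.0059,0],
  [0,0.0245,-0.0059,0],
  [0,0.0245,-0.0059,0],
  [0,0.0245,-0.0059,0],
  [0,0.0245,-0.0059,0],
  [0,0.0245,-0.0059,0],
  [0,0.0245,-0.0059,0],
  [0,0.0245,-0.0059,0],
])

```text
t: 7.45
ee_pos: [450.8, -396.4, 194.2]
orientation: [-1.933, 0.559, 1.844]
ft_force: [0.5, 0.1, -0.9]
width: 53.6
```

```bash
python3 -c "
from h import *
tilt();go(450,-390,27)"
```

```text
tilt radial 0.0386 tang 0.0242
t 7.5 pos [ 450.8 -396.4  194.2] psi -2.151 w 53.6 F [ 0.5  0.1 -0.9] | turn 0.000 shift(m) [ 0.1669 -0.0018  0.0111]
```

Emit:
arm_command([
  [0.015,0,0,0],
  [0.015,0,0,0],
  [0.015,0,0,0],
  [0.015,0,0,0],
  [0.015,0,0,0],
  [0.015,0,0,0],
  [0.015,0,0,0],
  [0.015,0,0,0],
  [0.015,0,0,0],
  [0.015,0,0,0],
])

```text
t: 8.45
ee_pos: [458.5, -395.2, 33.4]
orientation: [-1.934, 0.558, 1.844]
ft_force: [0.4, -0.1, -0.8]
width: 53.9
```

```bash
python3 -c "
from h import *
tilt();go(450,-390,28)"
```

```text
tilt radial 0.0389 tang 0.0243
t 8.4 pos [ 458.5 -395.2   33.4] psi -2.151 w 53.9 F [ 0.4 -0.1 -0.8] | turn 0.000 shift(m) [0.005  0.0004 0.0101]
```

Emit:
arm_command([
  [0.003,0,0,0],
  [0.001,0,0,0],
])

```text
t: 8.65
ee_pos: [457.8, -394.4, 26.4]
orientation: [-1.93, 0.556, 1.847]
ft_force: [1.4, 0.5, 4.6]
width: 53.6
```

Emit:
arm_command([
  [0,0,0,0],
  [0,0,0,0],
  [0,0,0,0],
  [0,0,0,0],
  [0,0,0,0],
], hand=0.08)

```text
t: 9.15
ee_pos: [459.2, -396.0, 29.0]
orientation: [-1.935, 0.559, 1.843]
ft_force: [0.7, 0.3, 0.3]
width: 79.6
```

Emit:
arm_command([
  [-0.01,0,0,0],
  [-0.015,0,0,0],
  [-0.02,0,0,0],
  [-0.025,0,0,0],
  [-0.03,0,0,0],
  [-0.03,0,0,0],
  [-0.03,0,0,0],
])

```text
t: 9.85
ee_pos: [449.7, -393.2, 197.5]
orientation: [-1.931, 0.557, 1.846]
ft_force: [0.2, 0.6, -0.7]
width: 79.8
```

```bash
python3 -c "
from h import *
tilt();go(518.1,-8,250,0.04);snap('wrist','w3.png')"
```

```text
tilt radial 0.0361 tang 0.0245
t 9.8 pos [ 449.7 -393.2  197.5] psi -2.151 w 79.8 F [ 0.2  0.6 -0.7] | turn -2.191 shift(m) [-0.0525  0.0837 -0.3822]
```

Emit:
arm_command([
  [-0.02,0,0,-0.1],
  [-0.02,0,0,-0.14],
  [-0.02,0,0,-0.14],
  [0,0,0,-0.14],
  [0,0,0,-0.14],
  [0,0,0,-0.14],
  [0,0,0,-0.14],
  [0,0,0,-0.14],
  [0,0,0,-0.14],
  [0,0,0,-0.14],
])

```text
t: 10.9
ee_pos: [447.9, -394.4, 282.8]
orientation: [1.758, 0.713, -1.668]
ft_force: [0.6, -0.8, -0.6]
width: 80.1
```

Emit:
arm_command([
  [0,0,0,-0.14],
  [0,0,0,-0.14],
  [0,0,0,-0.14],
  [0,0,0,-0.14],
  [0,0,0,-0.1],
  [0,0,0,-0.1],
])

```text
t: 11.5
ee_pos: [446.6, -393.4, 290.2]
orientation: [1.176, 1.163, -1.134]
ft_force: [0.0, -0.9, -0.6]
width: 79.9
```

```bash
python3 -c "
from h import *
tilt();go(518.1,-8,250,0.04)"
```

```text
tilt radial 0.0700 tang 0.0228
t 11.5 pos [ 446.6 -393.4  290.2] psi 0.057 w 79.9 F [ 0.  -0.9 -0.6] | turn 0.017 shift(m) [ 0.0402  0.0869 -0.3822]
```

```bash
python3 -c "
from h import *
for p,v in [((447.9,-394.4),(1.758,.713,-1.668)),((446.6,-393.4),(1.176,1.163,-1.134))]:
    x=R.from_rotvec(v).as_matrix()[:,0]; r=np.array(p)/np.hypot(*p); print(x[:2]@r, x[1]*r[0]-x[0]*r[1])
for i in range(4): print(ctrl.get_obs()['orientation'],ctrl.get_obs()['ee_pos'])
"
```

```text
0.06363838825710424 0.023492362621627808
0.07036396781028442 0.022482434960105793
[ 1.17624072  1.16339814 -1.13371779] [ 446.58104737 -393.4117959   290.22191644]
[ 1.17624072  1.16339814 -1.13371779] [ 446.58104737 -393.4117959   290.22191644]
[ 1.17624072  1.16339814 -1.13371779] [ 446.58104737 -393.4117959   290.22191644]
[ 1.17624072  1.16339814 -1.13371779] [ 446.58104737 -393.4117959   290.22191644]
```

Emit:
arm_command([
  [0.04,0,0,0],
  [0,0,0,0],
  [0,0,0,0],
  [0,0,0,0],
])

```text
t: 11.9
ee_pos: [449.8, -395.2, 256.0]
orientation: [1.173, 1.158, -1.131]
ft_force: [0.2, -0.5, -0.1]
width: 79.9
```

```bash
python3 -c "
from h import *
tilt();go(518.1,-8,250,0.04)"
```

```text
tilt radial 0.0766 tang 0.0224
t 11.9 pos [ 449.8 -395.2  256. ] psi 0.060 w 79.9 F [ 0.2 -0.5 -0.1] | turn 0.020 shift(m) [ 0.006   0.0837 -0.3841]
```

Emit:
arm_command([
  [-0.04,0,0,0],
  [0,0,0,0],
  [0,0,0,0],
  [0,0,0,0],
])

```text
t: 12.3
ee_pos: [447.6, -394.6, 302.3]
orientation: [1.172, 1.151, -1.13]
ft_force: [0.5, -0.1, 0.2]
width: 79.9
```

```bash
python3 -c "
from h import *
tilt();go(518.1,-8,250,0.04)"
```

```text
tilt radial 0.0827 tang 0.0223
t 12.3 pos [ 447.6 -394.6  302.3] psi 0.059 w 79.9 F [ 0.5 -0.1  0.2] | turn 0.019 shift(m) [ 0.0523  0.0859 -0.3835]
```

```bash
cat >> h.py <<'E'
def q(): 
    o=ctrl.get_obs(); print('q',np.round(o['qpos'],4).tolist(),'sum-pi %.4f'%(o['qpos'][[1,2,4]].sum()-np.pi),'qv',np.round(o['qvel'],4).tolist(),'tau',np.round(o['joint_torque'],2).tolist(), np.round(o['ee_pos'],1))
E
python3 -c "
from h import *
q()"
```

```text
q [-0.7544, 0.289, 1.6964, 0.0284, 1.0743, -0.8248] sum-pi -0.0819 qv [0.0013, -0.0031, 0.0102, 0.0006, 0.005, 0.0011] tau [-0.0, -48.0, -29.08, 0.12, -0.21, 0.0] [ 447.6 -394.6  302.3]
```

Emit:
arm_command([
  [0,0,0,0],
])

```text
t: 12.4
ee_pos: [447.5, -394.5, 302.3]
orientation: [1.172, 1.151, -1.13]
ft_force: [-0.3, 0.5, -0.2]
width: 80.3
```

```bash
python3 -c "
from h import *
q()"
```

```text
q [-0.7544, 0.2888, 1.6967, 0.0284, 1.0743, -0.8247] sum-pi -0.0818 qv [-0.0012, -0.0041, -0.0023, -0.0008, 0.0002, 0.0019] tau [-0.01, -48.31, -29.33, 0.13, -0.26, 0.01] [ 447.5 -394.5  302.3]
```

Emit:
arm_command([
  [0,0,0,0],
  [0,0,0,0],
  [0,0,0,0],
])

```text
t: 12.7
ee_pos: [447.0, -394.1, 300.9]
orientation: [1.173, 1.154, -1.131]
ft_force: [-0.3, 0.2, 0.1]
width: 79.7
```

```bash
python3 -c "
from h import *
q()"
```

```text
q [-0.7544, 0.2903, 1.6979, 0.0283, 1.0742, -0.8247] sum-pi -0.0793 qv [-0.0002, 0.0048, 0.0038, 0.0004, 0.0015, -0.001] tau [-0.0, -47.94, -28.97, 0.13, -0.24, 0.0] [ 447.  -394.1  300.9]
```

Emit:
arm_command([
  [0,0,0,0],
  [0,0,0,0],
  [0,0,0,0],
])

```text
t: 13.0
ee_pos: [446.9, -393.9, 300.1]
orientation: [1.173, 1.155, -1.131]
ft_force: [-0.6, 0.2, -0.3]
width: 80.0
```

```bash
python3 -c "
from h import *
q()
import time; ctrl.get_image('side'); q(); ctrl.get_image('side'); ctrl.get_image('side');q()"
```

```text
q [-0.7544, 0.2914, 1.6983, 0.0284, 1.0741, -0.8246] sum-pi -0.0778 qv [0.0004, 0.0025, 0.0014, -0.0, -0.0003, 0.0019] tau [0.0, -47.81, -28.88, 0.13, -0.24, 0.0] [ 446.9 -393.9  300.1]
q [-0.7544, 0.2913, 1.6983, 0.0284, 1.0741, -0.8246] sum-pi -0.0778 qv [0.0015, -0.0008, -0.0009, -0.0016, -0.0011, -0.0006] tau [0.0, -47.91, -28.96, 0.13, -0.24, 0.0] [ 446.8 -393.9  300.1]
q [-0.7544, 0.2912, 1.6982, 0.0284, 1.0741, -0.8246] sum-pi -0.0780 qv [0.0011, -0.0013, 0.0004, 0.0001, 0.0011, -0.0008] tau [-0.0, -47.77, -28.88, 0.12, -0.24, 0.0] [ 446.9 -393.9  300.2]
```

```bash
sed -i 's/abs(t)<.01/abs(t)<.05/' h.py; python3 -c "
from h import *
go(518.1,-6,250,0.04)"
```

```text
t 13.2 pos [ 446.9 -393.9  300.2] psi 0.059 w 79.9 F [ 0.2 -0.6 -0.1] | turn 0.019 shift(m) [ 0.0416  0.0902 -0.385 ]
```

Emit:
arm_command([
  [0.004,0.009,-0.0385,0.019],
  [0.004,0.009,-0.0385,0],
  [0.004,0.009,-0.0385,0],
  [0.004,0.009,-0.0385,0],
  [0.004,0.009,-0.0385,0],
  [0.004,0.009,-0.0385,0],
  [0.004,0.009,-0.0385,0],
  [0.004,0.009,-0.0385,0],
  [0.004,0.009,-0.0385,0],
  [0.004,0.009,-0.03,0],
])

```text
t: 14.15
ee_pos: [529.2, -7.1, 252.6]
orientation: [1.194, 1.134, -1.148]
ft_force: [0.2, -0.2, 0.8]
width: 79.7
```

```bash
python3 -c "
from h import *
q();tilt();go(518.1,-8,150,0.04);snap('wrist','w4.png');q()"
```

```text
q [-0.0153, 0.244, 1.8855, -0.0479, 0.9312, -0.0179] sum-pi -0.0809 qv [0.6264, 0.178, -0.1251, -0.0712, -0.041, 0.6597] tau [-3.06, -43.73, -24.84, 0.11, -0.16, -0.72] [529.2  -7.1 252.6]
tilt radial 0.0812 tang -0.0386
t 14.2 pos [529.2  -7.1 252.6] psi 0.031 w 79.7 F [ 0.2 -0.2  0.8] | turn -0.009 shift(m) [ 0.1013 -0.0193 -0.0038]
q [-0.0105, 0.246, 1.8842, -0.0462, 0.9304, -0.0149] sum-pi -0.0811 qv [-0.0742, -0.0146, 0.0147, -0.0111, 0.0151, -0.1261] tau [-5.13, -44.97, -24.25, -0.98, 0.15, -0.08] [530.2  -4.2 252. ]
```

```bash
python3 -c "
from h import *
crop('w4.png','c4.png',240,160,460,260,3.6)
q();ctrl.get_image('side');ctrl.get_image('side');ctrl.get_image('side');ctrl.get_image('side');q()"
```

```text
q [-0.0105, 0.246, 1.8842, -0.0462, 0.9304, -0.0149] sum-pi -0.0811 qv [-0.0742, -0.0146, 0.0147, -0.0111, 0.0151, -0.1261] tau [-5.13, -44.97, -24.25, -0.98, 0.15, -0.08] [530.2  -4.2 252. ]
q [-0.0198, 0.2439, 1.8856, -0.048, 0.9316, -0.0221] sum-pi -0.0805 qv [-0.0242, -0.0043, 0.0023, 0.001, -0.0001, 0.0003] tau [0.98, -41.72, -26.14, -0.02, -0.31, 0.02] [529.   -9.6 252.6]
```

Emit:
arm_command([
  [0,0.03,0,0],
  [0,0.03,0,0],
  [0,0.03,0,0],
  [0,0.03,0,0],
  [0,0,0,0],
])

```text
t: 14.9
ee_pos: [650.7, -14.2, 263.5]
orientation: [1.2, 1.129, -1.155]
ft_force: [0.5, -0.5, -0.2]
width: 80.1
```

```bash
python3 -c "
from h import *
q();ctrl.get_image('side');ctrl.get_image('side');ctrl.get_image('side');ctrl.get_image('side');q();go(518.1,-8,150,0.04)"
```

```text
q [-0.0226, 0.4119, 1.6108, -0.0464, 1.0382, -0.021] sum-pi -0.0808 qv [-0.0266, -0.0231, 0.0622, -0.0008, 0.0164, -0.0055] tau [0.58, -53.44, -29.28, -0.04, -0.28, 0.03] [650.7 -14.2 263.5]
q [-0.0214, 0.4083, 1.6186, -0.0464, 1.0385, -0.0206] sum-pi -0.0762 qv [0.0081, -0.0064, 0.0052, 0.0022, -0.0023, 0.0021] tau [-0.17, -54.05, -28.75, -0.09, -0.32, -0.0] [646.4 -13.3 262.5]
t 15.1 pos [646.4 -13.3 262.5] psi 0.023 w 79.8 F [-0.4 -0.  -0.4] | turn -0.017 shift(m) [ 0.1021 -0.1362 -0.0127]
```

Emit:
arm_command([
  [0,0,0,0],
  [0,0,0,0],
  [0,0,0,0],
])

```text
t: 15.4
ee_pos: [644.0, -14.0, 262.8]
orientation: [1.197, 1.133, -1.159]
ft_force: [-0.1, -0.5, 0.2]
width: 80.3
```

```bash
python3 -c "
from h import *
q()"
```

```text
q [-0.0225, 0.4049, 1.6232, -0.0464, 1.0385, -0.021] sum-pi -0.0751 qv [-0.0001, -0.0092, 0.01, -0.001, 0.0003, 0.0009] tau [-0.09, -54.04, -28.17, -0.08, -0.27, 0.0] [644.  -14.  262.8]
```

Emit:
arm_command([
  [0,0,0,0],
  [0,0,0,0],
  [0,0,0,0],
])

```text
t: 15.7
ee_pos: [643.5, -13.7, 263.1]
orientation: [1.197, 1.133, -1.159]
ft_force: [-0.5, 0.2, -0.2]
width: 80.0
```

```bash
python3 -c "
from h import *
q()"
```

```text
q [-0.0222, 0.4037, 1.6241, -0.0463, 1.0384, -0.021] sum-pi -0.0753 qv [0.0007, -0.0019, 0.0015, 0.0015, -0.001, 0.0009] tau [-0.03, -54.13, -28.17, -0.08, -0.27, 0.0] [643.5 -13.7 263.1]
```

Emit:
arm_command([
  [0,-0.03,0,0],
  [0,-0.03,0,0],
  [0,-0.03,0,0],
  [0,-0.03,0,0],
])

```text
t: 16.1
ee_pos: [524.0, -16.2, 253.8]
orientation: [1.198, 1.131, -1.156]
ft_force: [0.1, -0.0, -0.0]
width: 80.3
```

```bash
python3 -c "
from h import *
q();ctrl.get_image('side');ctrl.get_image('side');ctrl.get_image('side');ctrl.get_image('side');q();go(518.1,-8,150,0.04)"
```

```text
q [-0.0324, 0.2354, 1.8939, -0.0486, 0.9329, -0.0267] sum-pi -0.0794 qv [-0.0311, -0.4343, 0.6635, -0.0045, -0.2342, -0.019] tau [0.3, -38.32, -27.94, -0.05, 0.01, 0.04] [524.  -16.2 253.8]
q [-0.0324, 0.2362, 1.8911, -0.0486, 0.9337, -0.0266] sum-pi -0.0805 qv [0.0007, 0.0199, -0.038, -0.0002, -0.0024, 0.0001] tau [-0.01, -41.95, -24.54, -0.07, -0.14, -0.0] [525.4 -16.3 254.4]
t 16.3 pos [525.4 -16.3 254.4] psi 0.023 w 80.1 F [ 0.3 -0.2  0.4] | turn -0.017 shift(m) [ 0.1031 -0.0153 -0.0129]
```

Emit:
arm_command([
  [0,-0.015,0,0],
  [0,-0.03,0,0],
  [0,-0.03,0,0],
  [0,-0.03,0,0],
  [0,-0.03,0,0],
  [0,-0.02,0,0],
])

```text
t: 16.9
ee_pos: [378.8, -20.0, 243.7]
orientation: [1.203, 1.121, -1.146]
ft_force: [-0.1, 0.4, 0.5]
width: 80.0
```

```bash
python3 -c "
from h import *
q()"
```

```text
q [-0.0566, 0.0119, 2.1896, -0.049, 0.8464, -0.048] sum-pi -0.0937 qv [-0.0433, -0.3057, 0.3444, 0.0028, -0.0807, -0.0411] tau [0.32, -23.59, -25.03, -0.06, -0.23, 0.05] [378.8 -20.  243.7]
```

Emit:
arm_command([
  [0,-0.03,0,0],
  [0,-0.03,0,0],
  [0,-0.03,0,0],
])

```text
t: 17.2
ee_pos: [292.6, -22.5, 237.1]
orientation: [1.205, 1.116, -1.141]
ft_force: [-0.5, -0.4, 0.1]
width: 80.1
```

```bash
python3 -c "
from h import *
q()"
```

```text
q [-0.0843, -0.1431, 2.3476, -0.0457, 0.836, -0.0781] sum-pi -0.1011 qv [-0.1125, -0.5533, 0.5168, 0.0148, 0.0185, -0.1236] tau [0.87, -10.96, -25.67, -0.05, -0.44, 0.2] [292.6 -22.5 237.1]
```

Emit:
arm_command([
  [0,-0.03,0,0],
  [0,-0.03,0,0],
])

```text
t: 17.4
ee_pos: [234.1, -24.2, 232.4]
orientation: [1.206, 1.114, -1.138]
ft_force: [0.8, -0.0, 1.0]
width: 80.2
```

```bash
python3 -c "
from h import *
q()"
```

```text
q [-0.1165, -0.2676, 2.4451, -0.0403, 0.8587, -0.1152] sum-pi -0.1054 qv [-0.1841, -0.6569, 0.4736, 0.0317, 0.1559, -0.2108] tau [1.33, -2.9, -26.07, -0.05, -0.67, 0.33] [234.1 -24.2 232.4]
```

Emit:
arm_command([
  [0,-0.03,0,0],
  [0,-0.03,0,0],
])

```text
t: 17.6
ee_pos: [175.5, -26.0, 227.6]
orientation: [1.206, 1.112, -1.136]
ft_force: [-0.7, 0.1, 0.8]
width: 80.0
```

```bash
python3 -c "
from h import *
q()"
```

```text
q [-0.1754, -0.4205, 2.5319, -0.0303, 0.9203, -0.1829] sum-pi -0.1100 qv [-0.348, -0.8176, 0.4139, 0.0564, 0.3728, -0.3958] tau [2.32, 6.22, -27.19, -0.03, -1.01, 0.63] [175.5 -26.  227.6]
```

Emit:
arm_command([
  [0,0.03,0,0],
  [0,0.04,0,0],
  [0,0.045,0,0],
  [0,0.045,0,0],
  [0,0.045,0,0],
  [0,0.045,0,0],
])

```text
t: 18.2
ee_pos: [434.0, -19.6, 262.8]
orientation: [1.216, 1.091, -1.121]
ft_force: [-0.2, -0.2, 0.5]
width: 79.8
```

```bash
python3 -c "
from h import *
q()"
```

```text
q [-0.0463, 0.0597, 2.0886, -0.0528, 0.8637, -0.0363] sum-pi -0.1296 qv [0.096, 0.7263, -0.9378, -0.0079, 0.1887, 0.0916] tau [-0.26, -33.45, -21.73, -0.03, -0.78, -0.08] [434.  -19.6 262.8]
```

Emit:
arm_command([
  [0,0.045,0,0],
  [0,0.045,0,0],
  [0,0.045,0,0],
])

```text
t: 18.5
ee_pos: [578.8, -15.7, 281.3]
orientation: [1.217, 1.088, -1.118]
ft_force: [1.1, -0.6, 0.6]
width: 80.1
```

```bash
python3 -c "
from h import *
q()"
```

```text
q [-0.0268, 0.2641, 1.787, -0.052, 0.9577, -0.022] sum-pi -0.1328 qv [0.0526, 0.6647, -1.0513, 0.005, 0.3684, 0.0311] tau [-0.04, -48.6, -23.5, -0.07, -0.96, -0.02] [578.8 -15.7 281.3]
```

Emit:
arm_command([
  [0,0.045,0,0],
  [0,0.045,0,0],
])

```text
t: 18.7
ee_pos: [675.0, -13.1, 293.6]
orientation: [1.218, 1.087, -1.116]
ft_force: [-0.2, 0.3, 0.7]
width: 79.8
```

```bash
python3 -c "
from h import *
q()"
```

```text
q [-0.0186, 0.3972, 1.5642, -0.0504, 1.0454, -0.019] sum-pi -0.1349 qv [0.035, 0.6667, -1.1477, 0.009, 0.4619, 0.0098] tau [0.02, -58.8, -24.8, -0.08, -1.05, 0.0] [675.  -13.1 293.6]
```

Emit:
arm_command([
  [0,0,0,0],
  [0,0,0,0],
  [0,0,0,0],
  [0,0,0,0],
])

```text
t: 19.1
ee_pos: [681.5, -12.7, 292.6]
orientation: [1.219, 1.085, -1.114]
ft_force: [-0.1, 0.3, 0.3]
width: 80.2
```

```bash
python3 -c "
from h import *
q()"
```

```text
q [-0.018, 0.407, 1.5519, -0.0503, 1.0448, -0.0189] sum-pi -0.1379 qv [0.0011, -0.0063, 0.0101, -0.0006, -0.001, 0.0002] tau [0.03, -55.31, -30.18, -0.09, -0.57, 0.01] [681.5 -12.7 292.6]
```

Emit:
arm_command([
  [0,0,0,0.14],
  [0,0,0,0.14],
  [0,0,0,0.14],
  [0,0,0,0.14],
  [0,0,0,0.14],
  [0,0,0,0.14],
  [0,0,0,0],
])

```text
t: 19.8
ee_pos: [673.9, -13.1, 294.7]
orientation: [1.874, 0.58, -1.664]
ft_force: [-1.5, -0.3, 0.2]
width: 79.7
```

```bash
python3 -c "
from h import *
q();tilt()
H=[((157.9,-600.9),(2.09,.29,-2.095)),((158.4,-602.7),(-1.864,.586,1.872)),((461.8,-250.7),(-1.873,.566,1.887)),((545.8,-147),(-1.893,.548,1.898)),((552,-162),(-1.908,.562,1.862)),((536,-153),(-1.914,.562,1.856)),((450,-396),(-1.933,.559,1.844)),((450,-393),(-1.931,.557,1.846))]
for p,v in H:
    x=R.from_rotvec(v).as_matrix()[:,0]; r=np.array(p)/np.hypot(*p); print(np.round([x[:2]@r, x[1]*r[0]-x[0]*r[1],x[0],x[1]],4))
"
```

```text
q [-0.0187, 0.3939, 1.5667, -0.0504, 1.0445, 0.8538] sum-pi -0.1364 qv [-0.0003, -0.0179, 0.0167, 0.0006, 0.0001, -0.0859] tau [-0.01, -54.78, -29.88, -0.1, -0.59, 1.42] [673.9 -13.1 294.7]
tilt radial 0.1364 tang -0.0435
[-0.0188  0.     -0.0047  0.0182]
[-0.0077  0.0001 -0.0019  0.0075]
[-0.0088  0.0076 -0.0041  0.0109]
[-0.0024  0.0074 -0.0004  0.0077]
[0.0234 0.0072 0.0245 0.0003]
[ 0.0296  0.0068  0.0303 -0.0015]
[ 0.0385  0.0242  0.0449 -0.0073]
[ 0.0362  0.0245  0.0434 -0.0054]
```

Emit:
arm_command([
  [0,0,0,-0.14],
  [0,0,0,-0.14],
  [0,0,0,-0.14],
  [0,0,0,-0.14],
  [0,0,0,-0.14],
  [0,0,0,-0.14],
  [0,0,0,0],
])

```text
t: 20.5
ee_pos: [668.7, -13.3, 296.7]
orientation: [1.197, 1.098, -1.097]
ft_force: [0.1, 0.7, -0.5]
width: 80.1
```

```bash
python3 -c "
from h import *
q();tilt()"
```

```text
q [-0.0192, 0.3842, 1.5767, -0.0505, 1.0444, -0.0474] sum-pi -0.1363 qv [-0.0004, -0.0107, 0.0111, 0.0024, -0.0006, 0.0562] tau [0.01, -54.24, -29.76, -0.1, -0.51, -1.34] [668.7 -13.3 296.7]
tilt radial 0.1363 tang -0.0435
```

Emit:
arm_command([
  [-0.045,0,0,0],
  [-0.04,0,0,0],
  [-0.032,0,0,0],
  [-0.024,0,0,0],
  [-0.016,0,0,0],
  [-0.008,0,0,0],
  [-0.004,0,0,0],
  [0,0,0,0],
])

```text
t: 21.3
ee_pos: [641.0, -5.4, 469.5]
orientation: [1.203, 1.096, -1.106]
ft_force: [0.2, 0.2, -0.3]
width: 80.0
```

```bash
python3 -c "
from h import *
q();tilt()"
```

```text
q [-0.007, 0.2235, 1.415, -0.0461, 1.3705, -0.0416] sum-pi -0.1326 qv [-0.001, 0.0038, 0.017, 0.0015, -0.0036, 0.0059] tau [0.03, -49.02, -34.2, -0.1, -0.4, 0.01] [641.   -5.4 469.5]
tilt radial 0.1324 tang -0.0449
```

Emit:
arm_command([
  [0.005,0,0,0],
  [0.01,0,0,0],
  [0.016,0,0,0],
  [0.024,0,0,0],
  [0.032,0,0,0],
  [0.04,0,0,0],
  [0.045,0,0,0],
  [0,0,0,0],
  [0,0,0,0],
])

```text
t: 22.2
ee_pos: [660.1, -14.0, 280.5]
orientation: [1.198, 1.107, -1.117]
ft_force: [0.2, 0.5, 0.5]
width: 80.1
```

```bash
python3 -c "
from h import *
q();tilt()"
```

```text
q [-0.0205, 0.3938, 1.5994, -0.0505, 1.0303, -0.0367] sum-pi -0.1181 qv [-0.0013, 0.0392, 0.0435, 0.0004, -0.0091, 0.0012] tau [-0.06, -51.31, -26.87, -0.09, -0.43, 0.01] [660.1 -14.  280.5]
tilt radial 0.1183 tang -0.0432
```

Emit:
arm_command([
  [-0.05,0,0,0],
  [-0.04,0,0,0],
  [-0.028,0,0,0],
  [-0.016,0,0,0],
  [-0.008,0,0,0],
  [0.008,0,0,0],
  [0.018,0,0,0],
  [0.03,0,0,0],
  [0.042,0,0,0],
  [0.05,0,0,0],
])

```text
t: 23.2
ee_pos: [666.1, -13.6, 293.7]
orientation: [1.209, 1.087, -1.098]
ft_force: [0.6, -0.1, -0.5]
width: 79.7
```

Emit:
arm_command([
  [0,0,0,0],
  [-0.05,0,0,0],
  [-0.042,0,0,0],
  [-0.03,0,0,0],
  [-0.018,0,0,0],
  [-0.008,0,0,0],
  [0.014,0,0,0],
  [0.028,0,0,0],
  [0.042,0,0,0],
  [0.05,0,0,0],
])

```text
t: 24.2
ee_pos: [661.0, -12.7, 311.4]
orientation: [1.209, 1.09, -1.1]
ft_force: [0.7, 0.6, 0.8]
width: 79.9
```

Emit:
arm_command([
  [0,0,0,0],
  [0,0,0,0],
])

```text
t: 24.4
ee_pos: [656.6, -12.8, 302.1]
orientation: [1.202, 1.102, -1.112]
ft_force: [-0.3, -0.3, 1.1]
width: 80.1
```

```bash
python3 -c "
from h import *
q();tilt()"
```

```text
q [-0.0194, 0.3649, 1.5913, -0.0485, 1.0605, -0.0375] sum-pi -0.1248 qv [-0.0043, 0.0431, 0.0521, -0.0008, -0.0056, 0.0005] tau [-0.06, -50.12, -27.41, -0.09, -0.46, 0.01] [656.6 -12.8 302.1]
tilt radial 0.1249 tang -0.0423
```

Emit:
arm_command([
  [0,0,0,0],
  [0,0,0,0],
  [0,0,0,0],
  [0,0,0,0],
  [0,0,0,0],
])

```text
t: 24.9
ee_pos: [658.8, -12.7, 309.6]
orientation: [1.206, 1.095, -1.105]
ft_force: [-0.2, -1.0, -0.4]
width: 80.0
```

```bash
python3 -c "
from h import *
q();tilt()"
```

```text
q [-0.019, 0.3576, 1.5852, -0.0484, 1.0646, -0.0375] sum-pi -0.1342 qv [-0.0003, -0.0137, -0.0073, 0.0012, 0.0019, 0.0019] tau [-0.0, -53.0, -30.01, -0.09, -0.5, 0.01] [658.8 -12.7 309.6]
tilt radial 0.1342 tang -0.0423
```

Emit:
arm_command([
  [-0.006,0,0,0],
  [-0.012,0,0,0],
  [-0.018,0,0,0],
  [-0.024,0,0,0],
  [-0.03,0,0,0],
  [-0.03,0,0,0],
  [-0.03,0,0,0],
  [-0.03,0,0,0],
  [-0.024,0,0,0],
  [-0.018,0,0,0],
])

```text
t: 25.9
ee_pos: [625.3, -2.0, 545.4]
orientation: [1.207, 1.094, -1.104]
ft_force: [0.5, 0.5, -0.5]
width: 79.8
```

```bash
python3 -c "
from h import *
q();tilt()"
```

```text
q [-0.002, 0.1738, 1.3199, -0.0444, 1.5121, -0.0417] sum-pi -0.1359 qv [0.0144, -0.0948, -0.2939, 0.0012, 0.3755, -0.003] tau [-0.07, -45.93, -33.76, -0.1, -0.87, 0.01] [625.3  -2.  545.4]
tilt radial 0.1354 tang -0.0441
```

Emit:
arm_command([
  [-0.012,0,0,0],
  [-0.006,0,0,0],
  [0,0,0,0],
  [0.005,0,0,0],
  [0.01,0,0,0],
  [0.015,0,0,0],
  [0.02,0,0,0],
  [0.025,0,0,0],
  [0.03,0,0,0],
  [0.035,0,0,0],
])

```text
t: 26.9
ee_pos: [641.7, -7.6, 419.8]
orientation: [1.208, 1.092, -1.101]
ft_force: [-0.4, -0.2, 0.3]
width: 79.9
```

```bash
python3 -c "
from h import *
q();tilt()"
```

```text
q [-0.0114, 0.2459, 1.4921, -0.045, 1.2647, -0.0401] sum-pi -0.1389 qv [-0.0291, 0.2833, 0.4528, -0.0039, -0.711, 0.0053] tau [0.22, -52.1, -34.29, -0.08, 0.63, -0.0] [641.7  -7.6 419.8]
tilt radial 0.1386 tang -0.0428
```

Emit:
arm_command([
  [0.04,0,0,0],
  [0.045,0,0,0],
  [0.05,0,0,0],
  [0,0,0,0],
  [0,0,0,0],
  [0,0,0,0],
  [0,0,0,0],
])

```text
t: 27.6
ee_pos: [654.2, -13.9, 273.4]
orientation: [1.201, 1.105, -1.114]
ft_force: [0.2, 0.2, -0.0]
width: 79.8
```

```bash
python3 -c "
from h import *
q();tilt()"
```

```text
q [-0.0215, 0.3907, 1.6219, -0.0489, 1.0073, -0.037] sum-pi -0.1217 qv [0.0017, -0.0164, -0.013, 0.0006, 0.0124, -0.0002] tau [-0.05, -52.45, -27.97, -0.08, -0.43, 0.01] [654.2 -13.9 273.4]
tilt radial 0.1218 tang -0.0414
```

```bash
python3 -c "
from h import *
for i in range(4):
    ctrl.get_image('side');ctrl.get_image('side');q()"
```

```text
q [-0.0215, 0.3903, 1.6218, -0.0489, 1.0068, -0.037] sum-pi -0.1226 qv [0.0006, 0.0042, 0.0062, -0.0007, -0.0045, -0.0007] tau [-0.02, -53.14, -28.4, -0.08, -0.42, 0.01] [654.4 -13.9 273.7]
q [-0.0215, 0.3909, 1.6226, -0.049, 1.0066, -0.037] sum-pi -0.1215 qv [0.0008, 0.0074, 0.0066, 0.0004, -0.0007, 0.0006] tau [-0.0, -53.74, -28.72, -0.08, -0.45, 0.01] [654.  -13.9 273. ]
q [-0.0216, 0.3917, 1.6232, -0.0489, 1.0064, -0.037] sum-pi -0.1203 qv [-0.0013, 0.0074, 0.0041, 0.0006, -0.0001, -0.0017] tau [0.0, -53.95, -28.75, -0.08, -0.45, 0.01] [653.7 -14.  272.2]
q [-0.0216, 0.3923, 1.6235, -0.049, 1.0064, -0.037] sum-pi -0.1194 qv [-0.0002, 0.0061, 0.0033, -0.0, -0.0007, -0.0007] tau [0.01, -54.0, -28.71, -0.08, -0.45, 0.01] [653.5 -14.  271.7]
```

Emit:
arm_command([
  [0,0,0,0],
  [0,0,0,0],
])

```text
t: 28.2
ee_pos: [653.5, -14.0, 271.8]
orientation: [1.2, 1.107, -1.115]
ft_force: [-0.3, -0.1, 0.2]
width: 80.0
```

```bash
python3 -c "
from h import *
q()"
```

```text
q [-0.0216, 0.3921, 1.6235, -0.049, 1.0065, -0.037] sum-pi -0.1196 qv [0.0006, 0.0004, 0.0004, 0.0025, 0.0013, -0.0019] tau [0.0, -53.84, -28.61, -0.08, -0.44, 0.01] [653.5 -14.  271.8]
```

Emit:
arm_command([
  [-0.04,0,0,0],
  [-0.036,0,0,0],
  [-0.03,0,0,0],
  [-0.024,0,0,0],
  [-0.018,0,0,0],
  [-0.012,0,0,0],
  [-0.006,0,0,0],
  [0.006,0,0,0],
  [0.012,0,0,0],
  [0.018,0,0,0],
])

```text
t: 29.2
ee_pos: [637.1, -8.1, 403.5]
orientation: [1.199, 1.109, -1.117]
ft_force: [-0.1, -0.1, -1.1]
width: 79.8
```

Emit:
arm_command([
  [0.025,0,0,0],
  [0.032,0,0,0],
  [0.04,0,0,0],
  [0.05,0,0,0],
  [0,0,0,0],
  [0,0,0,0],
  [0,0,0,0],
])

```text
t: 29.9
ee_pos: [647.8, -15.0, 241.0]
orientation: [1.192, 1.124, -1.131]
ft_force: [0.6, -0.3, -0.0]
width: 80.0
```

```bash
python3 -c "
from h import *
q()
for i in range(5):
    ctrl.get_image('side')
q()"
```

```text
q [-0.0234, 0.4253, 1.6477, -0.0497, 0.971, -0.0364] sum-pi -0.0976 qv [0.0009, -0.0113, -0.0211, -0.0003, 0.0048, 0.0005] tau [-0.06, -53.29, -26.81, -0.08, -0.41, 0.01] [647.8 -15.  241. ]
q [-0.0234, 0.4234, 1.6467, -0.0497, 0.9701, -0.0364] sum-pi -0.1014 qv [0.0004, 0.0046, 0.0068, 0.0009, -0.0012, -0.0008] tau [-0.01, -54.21, -27.35, -0.08, -0.37, 0.01] [648.7 -14.9 242.6]
```

Emit:
arm_command([
  [-0.04,0,0,0],
  [-0.036,0,0,0],
  [-0.03,0,0,0],
  [-0.024,0,0,0],
  [-0.018,0,0,0],
  [-0.012,0,0,0],
  [-0.006,0,0,0],
  [0.006,0,0,0],
  [0.012,0,0,0],
  [0.018,0,0,0],
])

```text
t: 31.15
ee_pos: [635.9, -8.7, 385.3]
orientation: [1.199, 1.111, -1.118]
ft_force: [0.6, 0.4, -0.8]
width: 80.1
```

Emit:
arm_command([
  [0.025,0,0,0],
  [0.032,0,0,0],
  [0.04,0,0,0],
  [0.05,0,0,0],
  [0,0,0,0],
  [0,0,0,0],
  [0,0,0,0],
])

```text
t: 31.85
ee_pos: [646.1, -15.5, 222.6]
orientation: [1.191, 1.126, -1.132]
ft_force: [-0.6, -0.2, 0.3]
width: 80.0
```

```bash
python3 -c "
from h import *
q()
for i in range(5):
    ctrl.get_image('side')
q()"
```

```text
q [-0.0246, 0.4447, 1.6639, -0.0502, 0.9375, -0.0361] sum-pi -0.0954 qv [0.0008, -0.0104, -0.0215, 0.002, 0.0045, -0.0003] tau [-0.06, -53.64, -26.06, -0.08, -0.4, 0.01] [646.1 -15.5 222.6]
q [-0.0245, 0.4428, 1.663, -0.0503, 0.9365, -0.036] sum-pi -0.0993 qv [0.0016, 0.0038, 0.0068, 0.0013, -0.0041, 0.0009] tau [-0.01, -54.58, -26.58, -0.07, -0.36, 0.01] [647.1 -15.5 224.3]
```

Emit:
arm_command([
  [-0.04,0,0,0],
  [-0.036,0,0,0],
  [-0.03,0,0,0],
  [-0.024,0,0,0],
  [-0.018,0,0,0],
  [-0.012,0,0,0],
  [-0.006,0,0,0],
  [0.006,0,0,0],
  [0.012,0,0,0],
  [0.018,0,0,0],
])

```text
t: 33.1
ee_pos: [634.7, -9.4, 367.1]
orientation: [1.198, 1.112, -1.119]
ft_force: [-0.3, -0.1, -0.6]
width: 80.0
```

Emit:
arm_command([
  [0.025,0,0,0],
  [0.032,0,0,0],
  [0.04,0,0,0],
  [0.05,0,0,0],
  [0,0,0,0],
  [0,0,0,0],
])

```text
t: 33.7
ee_pos: [644.7, -16.1, 204.2]
orientation: [1.191, 1.127, -1.133]
ft_force: [-0.0, 0.2, -0.0]
width: 80.0
```

```bash
python3 -c "
from h import *
q()
for i in range(5):
    ctrl.get_image('side')
q()"
```

```text
q [-0.0258, 0.4653, 1.6792, -0.0509, 0.9027, -0.0356] sum-pi -0.0944 qv [-0.0023, 0.0508, 0.0436, -0.0004, -0.0097, 0.0006] tau [-0.06, -52.4, -23.75, -0.07, -0.32, 0.01] [644.7 -16.1 204.2]
q [-0.0256, 0.461, 1.6774, -0.0509, 0.9024, -0.0356] sum-pi -0.1008 qv [0.0005, -0.0019, 0.0024, -0.0, -0.004, 0.0015] tau [-0.03, -54.3, -25.49, -0.07, -0.34, 0.01] [646.3 -16.  207.7]
```

Emit:
arm_command([
  [-0.008,0,0,0],
  [-0.016,0,0,0],
  [-0.024,0,0,0],
  [-0.032,0,0,0],
  [-0.036,0,0,0],
  [-0.036,0,0,0],
  [-0.032,0,0,0],
  [-0.024,0,0,0],
  [-0.016,0,0,0],
  [-0.008,0,0,0],
])

```text
t: 34.95
ee_pos: [619.7, -4.9, 470.2]
orientation: [1.203, 1.104, -1.11]
ft_force: [0.1, -0.3, 0.4]
width: 79.8
```

```bash
python3 -c "
from h import *
q()"
```

```text
q [-0.0081, 0.1902, 1.4543, -0.0421, 1.3726, -0.0422] sum-pi -0.1246 qv [0.0061, -0.0795, -0.11, 0.0019, 0.171, -0.0004] tau [-0.03, -45.58, -33.36, -0.09, -0.51, 0.01] [619.7  -4.9 470.2]
```

Emit:
arm_command([
  [0.005,0,0,0],
  [0.01,0,0,0],
  [0.015,0,0,0],
  [0.02,0,0,0],
  [0.025,0,0,0],
  [0.03,0,0,0],
  [0.037,0,0,0],
  [0.044,0,0,0],
  [0.05,0,0,0],
  [0,0,0,0],
])

```text
t: 35.95
ee_pos: [642.7, -15.2, 219.3]
orientation: [1.199, 1.114, -1.119]
ft_force: [-0.9, -0.1, -0.7]
width: 79.6
```

Emit:
arm_command([
  [0,0,0,0],
  [0,0,0,0],
])

```text
t: 36.15
ee_pos: [641.9, -15.2, 218.9]
orientation: [1.197, 1.116, -1.121]
ft_force: [0.5, -0.3, -0.6]
width: 80.3
```

```bash
python3 -c "
from h import *
q()
for i in range(6):
    ctrl.get_image('side')
q();tilt()"
```

```text
q [-0.025, 0.4383, 1.6857, -0.0493, 0.9081, -0.0367] sum-pi -0.1095 qv [-0.0005, -0.0141, -0.0211, -0.0004, 0.0076, 0.0001] tau [-0.06, -52.86, -25.74, -0.07, -0.46, 0.01] [641.9 -15.2 218.9]
q [-0.0249, 0.4369, 1.685, -0.0494, 0.9069, -0.0367] sum-pi -0.1128 qv [-0.0015, 0.0081, 0.0064, 0.0003, -0.0024, -0.001] tau [-0.01, -54.17, -26.38, -0.07, -0.41, 0.01] [642.8 -15.2 220.1]
tilt radial 0.1130 tang -0.0390
```

```bash
python3 -c "
from h import *
for i in range(12):
    ctrl.get_image('side')
q()"
```

```text
q [-0.025, 0.4391, 1.686, -0.0494, 0.9067, -0.0366] sum-pi -0.1098 qv [-0.0008, 0.0019, 0.0001, 0.0003, -0.0002, -0.0013] tau [0.0, -54.33, -26.29, -0.07, -0.41, 0.01] [642.1 -15.2 218.2]
```

Emit:
arm_command([
  [0,0,0,0],
  [0,0,0,0],
  [0,0,0,0],
])

```text
t: 37.35
ee_pos: [642.0, -15.3, 218.1]
orientation: [1.197, 1.116, -1.121]
ft_force: [0.5, -0.4, -0.8]
width: 79.9
```

```bash
python3 -c "
from h import *
q()"
```

```text
q [-0.025, 0.4394, 1.686, -0.0494, 0.9067, -0.0367] sum-pi -0.1095 qv [-0.0, 0.0015, -0.0011, -0.0004, 0.0006, 0.0002] tau [0.0, -54.31, -26.28, -0.07, -0.41, 0.01] [642.  -15.3 218.1]
```

Emit:
arm_command([
  [-0.05,0,0,0],
])

```text
t: 37.45
ee_pos: [633.1, -13.3, 261.4]
orientation: [1.192, 1.126, -1.13]
ft_force: [0.5, -0.5, -0.7]
width: 80.2
```

```bash
python3 -c "
from h import *
q()
for i in range(8):
    ctrl.get_image('side'); 
    if i%2: q()"
```

```text
q [-0.0221, 0.3815, 1.6638, -0.0467, 0.9995, -0.0386] sum-pi -0.0968 qv [0.0342, -0.718, -0.3434, 0.0288, 0.9799, -0.0202] tau [-0.35, -47.97, -26.63, -0.14, -2.4, 0.05] [633.1 -13.3 261.4]
q [-0.0216, 0.3698, 1.6535, -0.0466, 1.0001, -0.0386] sum-pi -0.1182 qv [-0.002, 0.039, 0.046, -0.0034, -0.0682, 0.0006] tau [0.07, -49.68, -25.5, -0.04, 0.63, -0.02] [639.3 -13.1 273.3]
q [-0.0218, 0.3734, 1.6579, -0.0467, 0.9978, -0.0385] sum-pi -0.1125 qv [-0.0013, 0.0295, 0.0322, 0.0, -0.0022, -0.0009] tau [0.04, -54.07, -29.57, -0.07, -0.41, 0.01] [637.3 -13.2 269.2]
q [-0.0219, 0.3754, 1.6598, -0.0467, 0.9978, -0.0385] sum-pi -0.1085 qv [-0.0025, 0.0125, 0.0083, -0.0004, 0.001, -0.0] tau [0.03, -53.53, -28.92, -0.07, -0.44, 0.01] [636.1 -13.2 267. ]
q [-0.0219, 0.3762, 1.66, -0.0467, 0.998, -0.0386] sum-pi -0.1074 qv [-0.0018, 0.0041, -0.0023, -0.0005, 0.0006, -0.0006] tau [0.02, -52.94, -28.41, -0.07, -0.41, 0.01] [635.9 -13.2 266.5]
```

Emit:
arm_command([
  [-0.05,0,0,0],
  [0,0,0,0],
])

```text
t: 38.05
ee_pos: [629.6, -11.2, 314.1]
orientation: [1.194, 1.122, -1.127]
ft_force: [0.2, -1.2, 0.7]
width: 80.0
```

```bash
python3 -c "
from h import *
q()
for i in range(8):
    ctrl.get_image('side'); 
    if i%2: q()"
```

```text
q [-0.0187, 0.3214, 1.6241, -0.0445, 1.0944, -0.0401] sum-pi -0.1016 qv [-0.0057, 0.1173, 0.1259, -0.0011, -0.057, 0.0003] tau [0.1, -48.79, -27.34, -0.05, 0.68, -0.02] [629.6 -11.2 314.1]
q [-0.0189, 0.3261, 1.6307, -0.0446, 1.0924, -0.0401] sum-pi -0.0924 qv [-0.0019, 0.0187, 0.0216, -0.001, -0.0053, -0.0013] tau [0.04, -53.08, -31.45, -0.08, -0.36, 0.01] [626.7 -11.2 308.3]
q [-0.0189, 0.3271, 1.6315, -0.0446, 1.0922, -0.0401] sum-pi -0.0908 qv [-0.0001, 0.0045, -0.0006, 0.0013, 0.0012, -0.0003] tau [0.02, -51.51, -29.98, -0.08, -0.34, 0.01] [626.3 -11.2 307.3]
q [-0.019, 0.3272, 1.6311, -0.0447, 1.0924, -0.0401] sum-pi -0.0909 qv [0.0004, -0.0009, -0.0049, 0.0004, 0.0012, 0.0001] tau [0.01, -51.01, -29.64, -0.08, -0.34, 0.01] [626.5 -11.3 307.4]
q [-0.019, 0.3269, 1.6307, -0.0447, 1.0925, -0.0401] sum-pi -0.0914 qv [-0.001, -0.004, -0.0043, -0.0009, 0.0019, 0.0022] tau [0.0, -50.75, -29.54, -0.08, -0.34, 0.01] [626.6 -11.3 307.8]
```

Emit:
arm_command([
  [-0.05,0,0,0],
  [0,0,0,0],
])

```text
t: 38.65
ee_pos: [621.8, -9.2, 356.9]
orientation: [1.188, 1.133, -1.137]
ft_force: [1.1, -0.2, 0.6]
width: 79.9
```

```bash
cat >> h.py <<'E'
def hold(n=5):
    for i in range(n): ctrl.get_image('side')
E
python3 -c "
from h import *
hold(6);q()"
```

```text
q [-0.0159, 0.284, 1.5924, -0.0431, 1.189, -0.0413] sum-pi -0.0762 qv [-0.0003, -0.0007, -0.0017, -0.0004, 0.002, 0.0003] tau [0.01, -49.65, -30.99, -0.08, -0.28, 0.0] [618.6  -9.3 349.5]
```

Emit:
arm_command([
  [-0.05,0,0,0],
  [0,0,0,0],
])

```text
t: 39.15
ee_pos: [614.3, -7.3, 398.1]
orientation: [1.181, 1.145, -1.148]
ft_force: [1.0, 0.2, 0.9]
width: 80.2
```

```bash

python3 -c "
from h import *
hold(6);q()"
```

```text
q [-0.0129, 0.249, 1.546, -0.0419, 1.2865, -0.0422] sum-pi -0.0600 qv [0.001, -0.0021, -0.0049, -0.0005, 0.0006, -0.001] tau [0.01, -48.45, -32.05, -0.08, -0.22, 0.0] [611.4  -7.4 390.9]
```

Emit:
arm_command([
  [-0.05,0,0,0],
  [0,0,0,0],
])

```text
t: 39.65
ee_pos: [607.9, -5.4, 439.5]
orientation: [1.174, 1.157, -1.16]
ft_force: [0.8, -0.9, 1.2]
width: 80.3
```

```bash

python3 -c "
from h import *
hold(6);q();tilt()"
```

```text
q [-0.0098, 0.2218, 1.4912, -0.0411, 1.3848, -0.0429] sum-pi -0.0437 qv [0.0006, -0.0032, -0.006, 0.0011, 0.0017, 0.0002] tau [0.01, -47.56, -32.92, -0.08, -0.16, 0.0] [605.4  -5.5 432.1]
tilt radial 0.0438 tang -0.0405
```

Emit:
arm_command([
  [-0.05,0,0,0],
  [0,0,0,0],
])

```text
t: 40.15
ee_pos: [602.6, -3.5, 480.8]
orientation: [1.167, 1.169, -1.172]
ft_force: [0.6, -0.3, 0.3]
width: 80.1
```

```bash

python3 -c "
from h import *
hold(6);q()"
```

```text
q [-0.0066, 0.2025, 1.428, -0.0408, 1.4838, -0.0436] sum-pi -0.0273 qv [-0.0013, -0.0015, -0.0056, 0.0001, 0.0016, -0.0018] tau [0.01, -46.96, -33.58, -0.09, -0.09, 0.0] [600.4  -3.6 473.4]
```

Emit:
arm_command([
  [-0.05,0,0,0],
  [0,0,0,0],
])

```text
t: 40.65
ee_pos: [598.4, -1.6, 521.9]
orientation: [1.16, 1.182, -1.184]
ft_force: [0.4, 0.3, 0.7]
width: 80.0
```

```bash

python3 -c "
from h import *
hold(8);q();tilt();go(518.1,-8,250,0.04)"
```

```text
q [-0.0035, 0.1911, 1.3558, -0.0407, 1.5835, -0.0442] sum-pi -0.0111 qv [0.001, -0.0045, -0.0077, 0.0002, 0.0018, -0.001] tau [0.0, -46.42, -33.87, -0.09, -0.03, 0.0] [596.8  -1.8 514.9]
tilt radial 0.0111 tang -0.0407
t 41.0 pos [596.8  -1.8 514.9] psi 0.040 w 80.0 F [ 0.4 -0.3 -1. ] | turn 0.000 shift(m) [ 0.2641 -0.0813 -0.0078]
```

Emit:
arm_command([
  [0.006,-0.002,0,0],
  [0.012,-0.004,0,0],
  [0.018,-0.006,-0.001,0],
  [0.02,-0.006,-0.001,0],
  [0.02,-0.006,-0.001,0],
  [0.02,-0.006,-0.001,0],
  [0.02,-0.006,-0.001,0],
  [0.02,-0.006,-0.001,0],
  [0.02,-0.006,-0.001,0],
  [0.02,-0.006,-0.001,0],
])

```text
t: 42.05
ee_pos: [537.8, -3.6, 325.0]
orientation: [1.154, 1.192, -1.193]
ft_force: [0.0, 0.0, -0.6]
width: 80.1
```

Emit:
arm_command([
  [0.02,-0.006,0,0],
  [0.02,-0.006,0,0],
  [0.02,-0.006,0,0],
  [0.018,-0.006,0,0],
  [0.012,-0.003,0,0],
  [0.006,0,0,0],
  [0,0,0,0],
])

```text
t: 42.75
ee_pos: [500.9, -8.9, 216.9]
orientation: [1.149, 1.201, -1.201]
ft_force: [0.1, -0.2, 0.5]
width: 80.2
```

```bash

python3 -c "
from h import *
q();tilt();hold(3);q();go(518.1,-8,150,0.04);snap('wrist','w5.png')
crop('w5.png','c5.png',220,160,460,300,3.3)"
```

```text
q [-0.0185, 0.2855, 1.9242, -0.0502, 0.9348, -0.0285] sum-pi 0.0029 qv [-0.0004, -0.0058, 0.0078, -0.0003, -0.0018, 0.0009] tau [-0.02, -41.97, -23.49, -0.08, -0.11, 0.0] [500.9  -8.9 216.9]
tilt radial -0.0023 tang -0.0404
q [-0.0184, 0.2841, 1.9218, -0.0501, 0.9356, -0.0285] sum-pi -0.0000 qv [0.0012, -0.0066, -0.01, 0.0003, -0.0003, -0.0021] tau [-0.02, -41.91, -23.41, -0.07, 0.04, -0.0] [502.3  -8.8 218.4]
t 42.9 pos [502.3  -8.8 218.4] psi 0.040 w 80.2 F [ 1.  -0.3 -0.2] | turn -0.000 shift(m) [ 0.0684  0.0159 -0.0029]
```

```bash

python3 -c "
from h import *
P=p2w('wrist',[(330.5,192),(368.5,192),(369,239),(331,240)],52);print(P, P[:2].mean(0))
P=p2w('wrist',[(198,237),(501,237)],50);print(P)
go(518,-10,78,0.04)"
```

```text
[[503.23332574   7.6996474   52.        ]
 [531.04849224   8.79515291  52.        ]
 [534.01572979 -27.66168401  52.        ]
 [505.12787815 -29.62749392  52.        ]] [517.14090899   8.24740015  52.        ]
[[403.52682049 -31.96424853  50.        ]
 [634.33429231 -22.73781453  50.        ]]
t 43.0 pos [502.5  -8.8 218.7] psi 0.040 w 79.7 F [-0.8  0.  -0.5] | turn -0.000 shift(m) [ 0.1406  0.0156 -0.0039]
```

```bash

python3 -c "
from h import *
go(518,-5.5,54,0.04)"
```

```text
t 43.0 pos [502.5  -8.8 218.7] psi 0.040 w 79.7 F [-0.8  0.  -0.5] | turn -0.000 shift(m) [ 0.1644  0.0158 -0.0093]
```

Emit:
arm_command([
  [0.006,0.002,0,0],
  [0.012,0.003,0,0],
  [0.018,0.003,0,0],
  [0.018,0.003,0,0],
  [0.018,0.003,0,0],
  [0.018,0.001,0,0],
  [0.012,0,0,0],
  [0.006,0,0,0],
  [0,0,0,0],
])

```text
t: 43.85
ee_pos: [522.2, -12.7, 104.7]
orientation: [1.153, 1.194, -1.194]
ft_force: [-0.0, -0.4, 0.3]
width: 79.9
```

```bash

python3 -c "
from h import *
hold(2);tilt();go(518,-5,54,0.04)"
```

```text
tilt radial 0.0093 tang -0.0402
t 44.0 pos [522.8 -12.7 105.8] psi 0.040 w 79.9 F [-0.6  0.3  0. ] | turn 0.000 shift(m) [ 0.0514 -0.0048 -0.01  ]
```

Emit:
arm_command([
  [0.004,-0.002,-0.005,0],
  [0.008,-0.002,-0.005,0],
  [0.01,0,0,0],
  [0.01,0,0,0],
  [0.01,0,0,0],
  [0.006,0,0,0],
  [0.003,0,0,0],
  [0,0,0,0],
])

```text
t: 44.75
ee_pos: [519.6, -4.0, 51.3]
orientation: [1.155, 1.19, -1.191]
ft_force: [-0.5, 0.2, 0.4]
width: 80.2
```

```bash

python3 -c "
from h import *
hold(2);tilt();go(518,-5,54,0.04)"
```

```text
tilt radial 0.0126 tang -0.0403
t 44.9 pos [519.9  -4.   51.9] psi 0.041 w 79.6 F [ 0.1 -0.5  0.3] | turn 0.001 shift(m) [-0.0021 -0.0019  0.001 ]
```

Emit:
arm_command([
  [-0.002,-0.002,0.001,0],
  [0,0,0,0],
  [0,0,0,0],
  [0,0,0,0],
  [0,0,0,0],
  [0,0,0,0],
  [0,0,0,0],
], hand=0.02)

```text
t: 45.55
ee_pos: [517.0, -5.2, 55.4]
orientation: [1.155, 1.19, -1.191]
ft_force: [-4.4, -0.8, 4.2]
width: 29.6
```

```bash

python3 -c "
from h import *
tilt();go(518,-5,54,0.04)
o,Rt,p=st(); print(Rt)
# arc
h=np.array([522.99,-134.23])+102*np.array([np.cos(-1.5314),np.sin(-1.5314)]);print('hinge',h)
u=-np.array([np.cos(-1.5314),np.sin(-1.5314)])
g=o['ee_pos']+6*Rt[:,0]; rel=g[:2]-h; r=rel@u; print('grasp',g,'r',r,'lat',rel@np.array([-u[1],u[0]]))
"
```

```text
tilt radial 0.0119 tang -0.0405
t 45.5 pos [517.   -5.2  55.4] psi 0.041 w 29.6 F [-4.4 -0.8  4.2] | turn 0.001 shift(m) [ 0.0014  0.001  -0.0002]
[[ 0.01144652  0.99912799  0.04015269]
 [-0.04058953  0.04058649 -0.99835125]
 [-0.99911034  0.00979787  0.04101871]]
hinge [ 527.00738593 -236.15085464]
grasp [517.1124439   -5.45460665  49.42451592] r 230.90696625818495 lat 0.8010302646806771
```

```bash
cat >> h.py <<'E'
Hh=np.array([527.0,-236.15,48.]); Uu=np.array([-np.cos(-1.5314),-np.sin(-1.5314),0])
def arc(ths,r=231):
    o,Rt,p=st(); g=o['ee_pos']+6*Rt[:,0]; rel=g-Hh
    th=np.arctan2(rel[2]-1.4,rel@Uu); print('th %.3f r %.1f lat %.1f'%(th,np.hypot(rel[2]-1.4,rel@Uu),rel@np.array([-Uu[1],Uu[0],0])),'F',np.round(o['ft_force'],1),'w %.1f'%o['width'])
    c=g
    for t in ths:
        n=Hh+np.array([0,0,1.4])+r*(np.cos(t)*Uu+np.sin(t)*np.array([0,0,1])); v=Rt.T@(n-c)/1000; print('[%.4f, %.4f, %.4f, 0],'%tuple(v),end=' '); c=n
    print()
E
python3 -c "
from h import *
arc([.03,.08,.14,.2,.26,.32,.38,.44])"
```

```text
th 0.000 r 230.9 lat 0.8 F [-4.4 -0.8  4.2] w 29.6
[-0.0069, 0.0009, 0.0003, 0], [-0.0115, 0.0001, 0.0011, 0], [-0.0137, 0.0001, 0.0021, 0], [-0.0135, 0.0001, 0.0029, 0], [-0.0134, 0.0001, 0.0037, 0], [-0.0131, 0.0001, 0.0045, 0], [-0.0128, 0.0001, 0.0053, 0], [-0.0125, 0.0001, 0.0060, 0],
```

Emit:
arm_command([
  [-0.007,0.001,0,0],
  [-0.0115,0,0.001,0],
  [-0.0135,0,0.002,0],
  [-0.0135,0,0.003,0],
  [-0.0135,0,0.0037,0],
  [-0.013,0,0.0045,0],
  [-0.0128,0,0.0053,0],
])

```text
t: 46.25
ee_pos: [517.7, -23.4, 147.3]
orientation: [1.152, 1.189, -1.191]
ft_force: [2.6, -5.8, -6.4]
width: 29.6
```

```bash
python3 -c "
from h import *
arc([.48,.54,.6,.66,.72,.78,.84]);tilt()"
```

```text
th 0.408 r 231.7 lat 0.8 F [ 2.6 -5.8 -6.4] w 29.6
[-0.0144, 0.0010, 0.0085, 0], [-0.0118, 0.0001, 0.0073, 0], [-0.0113, 0.0001, 0.0080, 0], [-0.0108, 0.0001, 0.0086, 0], [-0.0103, 0.0001, 0.0093, 0], [-0.0097, 0.0001, 0.0099, 0], [-0.0091, 0.0001, 0.0104, 0], 
tilt radial 0.0134 tang -0.0419
```

Emit:
arm_command([
  [-0.0122,0.001,0.0065,0],
  [-0.0118,0,0.0073,0],
  [-0.0113,0,0.008,0],
  [-0.0108,0,0.0086,0],
  [-0.0103,0,0.0093,0],
  [-0.0097,0,0.0099,0],
  [-0.0091,0,0.0104,0],
])

```text
t: 46.95
ee_pos: [520.3, -84.7, 233.1]
orientation: [1.154, 1.187, -1.189]
ft_force: [4.7, -3.7, -10.2]
width: 29.7
```

```bash
python3 -c "
from h import *
arc([.86,.92,.98,1.04,1.1,1.16,1.22,1.28]);tilt()"
```

```text
th 0.865 r 233.3 lat 0.7 F [  4.7  -3.7 -10.2] w 29.7
[0.0026, 0.0006, 0.0005, 0], [-0.0082, 0.0001, 0.0111, 0], [-0.0076, 0.0001, 0.0116, 0], [-0.0069, 0.0001, 0.0120, 0], [-0.0061, 0.0001, 0.0124, 0], [-0.0054, 0.0001, 0.0128, 0], [-0.0046, 0.0000, 0.0131, 0], [-0.0038, 0.0000, 0.0133, 0], 
tilt radial 0.0211 tang -0.0397
```

Emit:
arm_command([
  [-0.0065,0,0.012,0],
  [-0.007,0,0.0117,0],
  [-0.0065,0,0.012,0],
  [-0.006,0,0.0125,0],
  [-0.005,0,0.0128,0],
  [-0.0045,0,0.0131,0],
  [-0.0035,0,0.0133,0],
])

```text
t: 47.65
ee_pos: [524.2, -175.4, 280.5]
orientation: [1.16, 1.188, -1.186]
ft_force: [5.8, 1.8, -6.8]
width: 29.8
```

```bash
python3 -c "
from h import *
arc([1.34,1.4,1.46,1.52,1.58,1.63,1.66]);tilt()"
```

```text
th 1.308 r 233.2 lat 0.3 F [ 5.8  1.8 -6.8] w 29.8
[0.0006, 0.0003, 0.0078, 0], [-0.0022, 0.0000, 0.0137, 0], [-0.0014, 0.0000, 0.0138, 0], [-0.0006, 0.0000, 0.0138, 0], [0.0002, -0.0000, 0.0139, 0], [0.0008, -0.0000, 0.0115, 0], [0.0008, -0.0000, 0.0069, 0], 
tilt radial 0.0277 tang -0.0302
```

Emit:
arm_command([
  [-0.001,0,0.0135,0],
  [-0.0015,0,0.0137,0],
  [-0.001,0,0.0138,0],
  [0,0,0.0138,0],
  [0.0005,0,0.0138,0],
  [0.001,0,0.01,0],
  [0.001,0,0.005,0],
  [0,0,0,0],
])

```text
t: 48.45
ee_pos: [528.3, -268.0, 287.4]
orientation: [1.162, 1.187, -1.185]
ft_force: [3.3, 2.7, 0.2]
width: 30.0
```

```bash
python3 -c "
from h import *
hold(1);arc([1.66]);tilt();snap('side','s1.png');snap('wrist','w6.png')"
```

```text
th 1.707 r 234.2 lat -0.1 F [ 3.  -1.4  0.1] w 29.6
[0.0016, -0.0002, -0.0114, 0], 
tilt radial 0.0334 tang -0.0249
```

Emit:
arm_command([
  [0,0,0,0],
  [0,0,0,0],
  [0,0,0,0],
  [0,0,0,0],
], hand=0.06)

```text
t: 49.0
ee_pos: [526.7, -266.7, 287.3]
orientation: [1.157, 1.189, -1.186]
ft_force: [-0.6, 0.1, 0.4]
width: 57.9
```

Emit:
arm_command([
  [-0.006,0,0,0],
  [-0.012,0,0,0],
  [-0.018,0,0,0],
  [-0.018,0,0,0],
  [-0.018,0,0,0],
  [-0.012,0,0,0],
  [-0.006,0,0,0],
])

```text
t: 49.7
ee_pos: [524.8, -262.7, 384.6]
orientation: [1.157, 1.189, -1.186]
ft_force: [0.6, -0.4, 0.6]
width: 59.8
```

```bash
python3 -c "
from h import *
hold(2);tilt();q();snap('top','t2.png');go(525,-70,380);crop('t2.png','c6.png',340,165,500,305,5)"
```

```text
tilt radial 0.0314 tang -0.0278
q [-0.471, 0.2261, 1.5892, -0.0287, 1.2947, -0.5054] sum-pi -0.0315 qv [-0.0026, 0.0223, 0.03, -0.0007, -0.0185, 0.0022] tau [0.03, -46.8, -31.87, -0.05, 0.11, -0.0] [ 524.9 -262.7  384.1]
t 49.9 pos [ 524.5 -262.6  383. ] psi 0.042 w 60.3 F [-0.2 -0.3 -0.2] | turn 0.000 shift(m) [-0.0044  0.0086 -0.1924]
```

Emit:
arm_command([
  [-0.05,0,0,0],
  [0,0,0,0],
])

```text
t: 50.05
ee_pos: [522.9, -260.3, 431.1]
orientation: [1.156, 1.196, -1.189]
ft_force: [0.7, -0.5, 0.6]
width: 60.0
```

```bash
python3 -c "
from h import *
hold(6);q()
f=lambda L:[(340+x/5,165+y/5) for x,y in L]
Q={'s1':[(143,191),(289,187),(291,254),(146,258)],'s2':[(149,328),(296,325),(298,396),(152,399)],'s3':[(155,470),(302,465),(304,536),(158,541)],
'L1':[(311,178),(494,173),(498,260),(315,264)],'L2':[(318,316),(499,311),(504,399),(321,404)],'L3':[(325,455),(509,450),(513,542),(330,547)]}
c,s=np.cos(-1.5314),np.sin(-1.5314)
for k,v in Q.items():
    for z in (3,15):
        P=p2w('top',f(v),z)[:,:2]; m=P.mean(0); d=m-[522.99,-134.23]; print(k,z,np.round(m,1),'till',np.round([c*d[0]+s*d[1],-s*d[0]+c*d[1]],1),'size',np.round([np.linalg.norm(P[1]-P[0]),np.linalg.norm(P[3]-P[0])],1))
"
```

```text
q [-0.4689, 0.2004, 1.5345, -0.0282, 1.3939, -0.5059] sum-pi -0.0128 qv [-0.0009, -0.0044, -0.0062, -0.0016, 0.002, 0.0012] tau [0.01, -45.79, -32.52, -0.05, -0.01, -0.0] [ 520.5 -259.2  424. ]
s1 3 [590.6 -79.6] till [-52.   69.7] size [73.6 34. ]
s1 15 [588.3 -77.8] till [-53.9  67.4] size [72.9 33.7]
s2 3 [520.3 -82.8] till [-51.5  -0.6] size [73.5 35.5]
s2 15 [518.7 -81. ] till [-53.4  -2.2] size [72.8 35.1]
s3 3 [450.4 -85.9] till [-51.1 -70.6] size [73. 35.]
s3 15 [449.5 -84.1] till [-53.  -71.5] size [72.3 34.6]
L1 3 [ 594.8 -174.3] till [42.9 70.2] size [93.6 43.8]
L1 15 [ 592.4 -171.6] till [40.1 67.9] size [92.6 43.4]
L2 3 [ 524.6 -176.6] till [42.4 -0.1] size [91.8 44.1]
L2 15 [ 522.9 -173.8] till [39.6 -1.6] size [90.9 43.6]
L3 3 [ 454.3 -180.5] till [ 43.5 -70.4] size [92.6 45.5]
L3 15 [ 453.4 -177.6] till [ 40.6 -71.3] size [91.7 45. ]
```

Emit:
arm_command([
  [-0.05,0,0,0],
  [0,0,0,0],
])

```text
t: 50.55
ee_pos: [520.0, -257.4, 472.6]
orientation: [1.155, 1.213, -1.196]
ft_force: [0.1, -0.8, -0.5]
width: 59.9
```

```bash
python3 -c "
from h import *
hold(7);q();tilt()"
```

```text
q [-0.4667, 0.1817, 1.4689, -0.0278, 1.4944, -0.5063] sum-pi 0.0033 qv [0.0003, -0.0018, -0.0054, -0.0, 0.0021, -0.0003] tau [0.0, -45.14, -33.17, -0.05, 0.06, -0.0] [ 518.  -256.5  465.8]
tilt radial -0.0035 tang -0.0277
```

```bash
python3 -c "
from h import *
go(643,135,300,0.04)"
```

```text
t 50.9 pos [ 518.  -256.5  465.8] psi 0.042 w 60.0 F [ 0.1  0.7 -0.6] | turn 0.002 shift(m) [ 0.1547  0.1439 -0.3896]
```

Emit:
arm_command([
  [0.002,0.004,-0.01,0],
  [0.004,0.007,-0.02,0],
  [0.008,0.011,-0.03,0],
  [0.013,0.013,-0.035,0],
  [0.015,0.013,-0.035,0],
  [0.016,0.013,-0.035,0],
  [0.016,0.013,-0.035,0],
  [0.016,0.013,-0.035,0],
  [0.016,0.013,-0.035,0],
  [0.015,0.013,-0.035,0],
], hand=0.07)

```text
t: 51.9
ee_pos: [619.4, 62.9, 329.7]
orientation: [1.16, 1.219, -1.205]
ft_force: [0.4, -0.8, 0.5]
width: 69.8
```

Emit:
arm_command([
  [0.013,0.011,-0.03,-0.05],
  [0.01,0.009,-0.025,-0.1],
  [0.007,0.006,-0.015,-0.14],
  [0.004,0.003,-0.01,-0.14],
  [0,0.001,-0.005,-0.14],
  [0,0,0,-0.14],
  [0,0,0,-0.14],
  [0,0,0,-0.14],
  [0,0,0,-0.14],
  [0,0,0,-0.14],
])

```text
t: 52.9
ee_pos: [631.5, 167.4, 281.3]
orientation: [0.142, 1.59, -0.183]
ft_force: [0.3, -0.2, -0.4]
width: 69.9
```

```bash
python3 -c "
from h import *
tilt();q();go(643,135,220,1.373)"
```

```text
tilt radial -0.0328 tang -0.0155
q [0.2479, 0.4458, 1.512, -0.0169, 1.2165, -1.1104] sum-pi 0.0327 qv [0.0135, 0.0052, 0.0078, 0.0005, -0.0022, -1.4377] tau [-0.05, -57.45, -29.06, -0.04, 0.2, 1.92] [631.5 167.4 281.3]
t 52.9 pos [631.5 167.4 281.3] psi 1.365 w 69.9 F [ 0.3 -0.2 -0.4] | turn -0.008 shift(m) [ 0.0617 -0.0276  0.0193]
```

Emit:
arm_command([
  [0,-0.01,0.006,0.01],
  [0,-0.012,0.008,0.01],
  [0,-0.006,0.005,0],
  [0,0,0,0],
])

```text
t: 53.3
ee_pos: [644.3, 134.5, 280.4]
orientation: [0.163, 1.589, -0.206]
ft_force: [0.6, -0.8, -0.0]
width: 69.9
```

```bash
python3 -c "
from h import *
hold(3);tilt();go(643,135,220,1.373);snap('wrist','w7.png')"
```

```text
tilt radial -0.0337 tang -0.0170
t 53.5 pos [643.8 135.6 280.5] psi 1.339 w 69.8 F [0.4 0.2 0.4] | turn -0.034 shift(m) [0.0605 0.001  0.0008]
```

```bash
cat >> h.py <<'E'
def tube(px,l,w,c=None):
    from scipy.optimize import least_squares
    c=c or ctrl.get_calibration('wrist')
    P=p2w('wrist',px,w,c); g=P.mean(0); d=P[0]+P[1]-P[2]-P[3]
    m=np.array([(l/2,w/2,w),(l/2,-w/2,w),(-l/2,-w/2,w),(-l/2,w/2,w)])
    def X(p):
        cc,s=np.cos(p[2]),np.sin(p[2]); return np.c_[p[0]+cc*m[:,0]-s*m[:,1],p[1]+s*m[:,0]+cc*m[:,1],m[:,2]]
    s=least_squares(lambda p:(w2p('wrist',X(p),c)-np.array(px)).ravel(),[g[0],g[1],np.arctan2(d[1],d[0])])
    print('tube',np.round(s.x,3),'res',np.round(s.fun,1)); return s.x
E
python3 -c "
from h import *
crop('w7.png','c7.png',300,140,380,260,6)
# order +x+y,+x-y,-x-y,-x+y ; image right=+y here? 
P=p2w('wrist',[(357,244),(321,244),(320,158),(357,158)],34);print(P)
tube([(357,244),(321,244),(320,158),(357,158)],80,34)
print(p2w('top',[(357,140)],40),p2w('top',[(280,142)],40))
"
```

```text
[[685.10511477 147.1086352   34.        ]
 [677.4624892  113.39799089  34.        ]
 [598.03282637 131.65518062  34.        ]
 [605.66857333 164.32917324  34.        ]]
tube [ 6.41491e+02  1.39139e+02 -2.21000e-01] res [-0.3 -0.8  0.2 -0.7 -0.2  0.9  0.3  0.5]
[[756.97435015  -8.81033416  40.        ]] [[747.49271517 181.35904016  40.        ]]
```

```bash
python3 -c "
from h import *
go(642.5,138,40,1.36)"
```

```text
t 53.5 pos [643.7 135.8 280.5] psi 1.340 w 70.3 F [-0.1 -0.7 -0.2] | turn -0.020 shift(m) [0.2403 0.0089 0.0039]
```

Emit:
arm_command([
  [0.006,0.001,0,-0.02],
  [0.012,0.001,0.001,0],
  [0.018,0.001,0.001,0],
  [0.024,0.001,0.001,0],
  [0.024,0.001,0.001,0],
  [0.024,0.001,0,0],
  [0.024,0.001,0,0],
  [0.018,0.001,0,0],
  [0.012,0.001,0,0],
  [0.006,0,0,0],
])

```text
t: 54.5
ee_pos: [642.6, 142.9, 99.8]
orientation: [0.142, 1.593, -0.184]
ft_force: [0.4, -0.2, -0.3]
width: 69.5
```

```bash
python3 -c "
from h import *
tilt();hold(2);go(642.5,138,40,1.36)"
```

```text
tilt radial -0.0352 tang -0.0162
t 54.6 pos [642.7 142.8 100.5] psi 1.364 w 70.1 F [-0.3  0.6  0.1] | turn 0.004 shift(m) [ 0.0606 -0.0029  0.0023]
```

Emit:
arm_command([
  [0.005,-0.001,0.001,0],
  [0.01,-0.001,0.001,0],
  [0.014,0,0,0],
  [0.014,0,0,0],
  [0.01,0,0,0],
  [0.005,0,0,0],
  [0,0,0,0],
])

```text
t: 55.3
ee_pos: [644.4, 138.9, 39.8]
orientation: [0.143, 1.588, -0.183]
ft_force: [0.6, 0.1, -0.6]
width: 69.9
```

```bash
python3 -c "
from h import *
tilt();hold(2);go(642.5,138,40,1.36);snap('wrist','w8.png')"
```

```text
tilt radial -0.0305 tang -0.0166
t 55.4 pos [644.9 139.   40.8] psi 1.364 w 70.1 F [ 0.1 -0.4  0.2] | turn 0.004 shift(m) [ 0.0009 -0.0015 -0.0022]
```

```bash
python3 -c "
from h import *
P=p2w('wrist',[(287,224),(365,224)],34);print(P, P.mean(0)+40*np.array([np.cos(-.21),np.sin(-.21),0]))"
```

```text
[[602.43578119 133.38986995  34.        ]
 [608.03065262 160.87898712  34.        ]] [644.35445349 138.79603254  34.        ]
```

Emit:
arm_command([
  [0,-0.001,-0.002,0],
  [0,0,0,0],
  [0,0,0,0],
  [0,0,0,0],
  [0,0,0,0],
  [0,0,0,0],
], hand=0.025)

```text
t: 56.05
ee_pos: [644.2, 138.7, 43.5]
orientation: [0.144, 1.583, -0.182]
ft_force: [-0.1, 0.6, -2.0]
width: 34.0
```

Emit:
arm_command([
  [-0.004,0,0,0],
  [-0.01,0,0,0],
  [-0.016,0,0,0],
  [-0.02,0,0,0],
  [-0.02,0,0,0],
  [-0.02,0,0,0],
  [-0.016,0,0,0],
  [-0.01,0,0,0],
  [-0.005,0,0,0],
])

```text
t: 56.95
ee_pos: [645.9, 141.6, 174.8]
orientation: [0.144, 1.584, -0.182]
ft_force: [-0.6, 0.0, -1.8]
width: 33.9
```

```bash
python3 -c "
from h import *
tilt();hold(2);tilt();go(594,-173.5,190,0.04)"
```

```text
tilt radial -0.0258 tang -0.0164
tilt radial -0.0258 tang -0.0164
t 57.0 pos [646.  141.5 174.2] psi 1.364 w 33.8 F [-0.2  0.4 -3.5] | turn 1.324 shift(m) [-0.0158 -0.0645  0.3127]
```

Emit:
arm_command([
  [0,0,0,0.1],
  [0,0,0,0.14],
  [0,0,0,0.14],
  [0,0,0,0.14],
  [0,0,0,0.14],
  [0,0,0,0.14],
  [0,0,0,0.14],
  [0,0,0,0.14],
  [0,0,0,0.14],
  [0,0,0,0.08],
])

```text
t: 58.05
ee_pos: [638.9, 139.9, 162.6]
orientation: [1.163, 1.226, -1.243]
ft_force: [-0.2, 0.3, -2.5]
width: 33.7
```

```bash
python3 -c "
from h import *
hold(2);tilt();go(594,-173.5,190,0.04)"
```

```text
tilt radial -0.0459 tang -0.0162
t 58.1 pos [638.8 139.9 162.6] psi 0.015 w 34.0 F [ 0.2 -0.6 -3.2] | turn -0.025 shift(m) [-0.0175 -0.0506  0.3132]
```

Emit:
arm_command([
  [-0.002,-0.002,0.01,-0.025],
  [-0.003,-0.003,0.02,0],
  [-0.003,-0.004,0.028,0],
  [-0.003,-0.005,0.03,0],
  [-0.003,-0.005,0.03,0],
  [-0.002,-0.005,0.03,0],
  [-0.001,-0.005,0.03,0],
  [0,-0.005,0.03,0],
  [0,-0.005,0.03,0],
  [0,-0.005,0.03,0],
])

```text
t: 59.15
ee_pos: [607.0, -135.0, 182.2]
orientation: [1.109, 1.266, -1.2]
ft_force: [-0.1, 0.3, -3.6]
width: 33.8
```

Emit:
arm_command([
  [0,-0.003,0.022,0],
  [0,-0.002,0.013,0],
  [0,-0.001,0.006,0],
  [0,0,0,0],
])

```text
t: 59.55
ee_pos: [602.6, -181.2, 181.7]
orientation: [1.106, 1.27, -1.199]
ft_force: [0.6, -0.5, -2.7]
width: 33.8
```

```bash
python3 -c "
from h import *
hold(3);tilt();go(594,-173.5,46.5,0.04);snap('wrist','w9.png')"
```

```text
tilt radial -0.0442 tang -0.0388
t 59.7 pos [ 602.8 -180.   181.9] psi 0.082 w 33.9 F [-0.4  0.9 -3.1] | turn 0.042 shift(m) [ 0.1354 -0.0008 -0.0099]
```

```bash
python3 -c "
from h import *
crop('w9.png','c9.png',90,0,440,270,2.2)
c=ctrl.get_calibration('wrist')
print(p2w('wrist',[(303,137),(366,139)],15,c),p2w('wrist',[(303,137),(366,139)],3,c))
print('L2',p2w('wrist',[(209,133),(269,135),(270,256),(214,253)],15,c),p2w('wrist',[(209,133),(269,135),(270,256),(214,253)],3,c))
print('cam',-c['R'].T@c['t'])
"
```

```text
[[ 571.02567067 -123.40958803   15.        ]
 [ 615.40666389 -120.94454644   15.        ]] [[ 569.71117242 -124.52225911    3.        ]
 [ 615.85372818 -121.95937553    3.        ]]
L2 [[ 503.90433842 -126.61826735   15.        ]
 [ 546.82583669 -124.15939346   15.        ]
 [ 550.90782304 -215.84817798   15.        ]
 [ 506.89642883 -217.85046333   15.        ]] [[ 499.92567211 -127.85829677    3.        ]
 [ 544.5508029  -125.30182569    3.        ]
 [ 548.79481073 -220.62990526    3.        ]
 [ 503.03652403 -222.71166497    3.        ]]
cam [604.14327868 -95.37683495 317.32926988]
```

```bash
python3 -c "
from h import *
go(594.5,-172.5,80,0.04)"
```

```text
t 59.8 pos [ 602.9 -179.9  181.9] psi 0.082 w 34.0 F [ 0.   0.1 -2.7] | turn 0.042 shift(m) [ 0.102  -0.0022 -0.0101]
```

Emit:
arm_command([
  [0.005,-0.001,-0.003,0.042],
  [0.01,-0.001,-0.004,0],
  [0.015,-0.001,-0.003,0],
  [0.018,0,0,0],
  [0.018,0,0,0],
  [0.015,0,0,0],
  [0.01,0,0,0],
  [0.005,0,0,0],
  [0,0,0,0],
])

```text
t: 60.65
ee_pos: [595.2, -165.7, 80.8]
orientation: [1.127, 1.256, -1.219]
ft_force: [-0.1, -0.2, -2.3]
width: 34.0
```

```bash
python3 -c "
from h import *
hold(3);tilt();go(594.5,-172.5,46.5,0.04)"
```

```text
tilt radial -0.0412 tang -0.0376
t 60.8 pos [ 596.  -166.1   82.2] psi 0.053 w 33.8 F [-0.3 -0.2 -3.7] | turn 0.013 shift(m) [ 0.0359 -0.0001  0.0055]
```

Emit:
arm_command([
  [0,0,0.003,0.013],
  [0.004,0,0.0025,0],
  [0.008,0,0,0],
  [0.006,0,0,0],
  [0.003,0,0,0],
  [0,0,0,0],
])

```text
t: 61.4
ee_pos: [596.5, -173.5, 61.5]
orientation: [1.14, 1.243, -1.227]
ft_force: [0.9, 0.5, -2.4]
width: 34.1
```

```bash
python3 -c "
from h import *
hold(2);tilt();go(594.5,-172.5,46.5,0.04);snap('wrist','w10.png');snap('top','t3.png');crop('t3.png','c10.png',340,165,500,305,5)"
```

```text
tilt radial -0.0364 tang -0.0381
t 61.5 pos [ 596.8 -173.5   62. ] psi 0.038 w 33.6 F [ 0.6 -0.6 -3.2] | turn -0.002 shift(m) [ 0.0155 -0.0015 -0.0014]
```

```bash
python3 -c "
from h import *
print(p2w('wrist',[(330,222)],52),p2w('wrist',[(330,206)],20),p2w('wrist',[(330,180)],15))"
```

```text
[[ 595.96276642 -131.55891328   52.        ]] [[ 594.63010425 -133.75242304   20.        ]] [[ 594.00709649 -123.28160557   15.        ]]
```

Emit:
arm_command([
  [0.004,-0.001,0,0],
  [0.006,0,0,0],
  [0.004,0,0,0],
  [0.002,0,0,0],
  [0,0,0,0],
])

```text
t: 62.1
ee_pos: [596.5, -174.9, 46.9]
orientation: [1.14, 1.238, -1.224]
ft_force: [-1.2, 2.4, -0.3]
width: 34.2
```

```bash
python3 -c "
from h import *
tilt();go(594.5,-172.5,46.5,0.04);snap('wrist','w11.png')"
```

```text
tilt radial -0.0325 tang -0.0389
t 62.1 pos [ 596.5 -174.9   46.9] psi 0.038 w 34.2 F [-1.2  2.4 -0.3] | turn -0.002 shift(m) [ 0.0005 -0.0019 -0.0025]
```

Emit:
arm_command([
  [0,0,-0.001,0],
  [0,0,0,0],
  [0,0,0,0],
  [0,0,0,0],
], hand=0.046)

```text
t: 62.55
ee_pos: [597.1, -173.8, 47.2]
orientation: [1.14, 1.237, -1.223]
ft_force: [-0.7, 0.7, 0.4]
width: 46.2
```

Emit:
arm_command([
  [-0.004,0,0,0],
  [-0.01,0,0,0],
  [-0.016,0,0,0],
  [-0.022,0,0,0],
  [-0.022,0,0,0],
  [-0.022,0,0,0],
  [-0.022,0,0,0],
  [-0.016,0,0,0],
  [-0.01,0,0,0],
  [-0.004,0,0,0],
])

```text
t: 63.55
ee_pos: [604.6, -169.3, 211.1]
orientation: [1.142, 1.231, -1.219]
ft_force: [0.3, -0.2, 1.2]
width: 45.8
```

```bash
python3 -c "
from h import *
hold(1);tilt();snap('wrist','w12.png');go(420,116,200,-0.197)"
```

```text
tilt radial -0.0240 tang -0.0382
t 63.6 pos [ 604.4 -169.3  210.1] psi 0.039 w 45.8 F [ 0.4  0.6 -0.7] | turn 0.236 shift(m) [ 0.0101 -0.2367 -0.2437]
```

```bash
python3 -c "
from h import *
crop('w12.png','c12.png',280,130,380,290,4.5)
c=ctrl.get_calibration('wrist')
P=p2w('wrist',[(304,166),(345,166),(346,257),(304,257)],37,c);print(P,P.mean(0))"
```

```text
[[ 578.81365995 -133.95215818   37.        ]
 [ 608.92691637 -132.62177183   37.        ]
 [ 613.33417843 -204.05301379   37.        ]
 [ 580.17170982 -205.79820355   37.        ]] [ 595.31161614 -169.10628684   37.        ]
```

```bash
python3 -c "
from h import *
go(420,116,240,0.039)"
```

```text
t 63.6 pos [ 604.4 -169.3  210.1] psi 0.039 w 45.8 F [ 0.4  0.6 -0.7] | turn -0.000 shift(m) [-0.032  -0.1741 -0.2914]
```

Emit:
arm_command([
  [-0.002,-0.006,-0.01,0],
  [-0.003,-0.012,-0.02,0],
  [-0.003,-0.017,-0.028,0],
  [-0.003,-0.019,-0.031,0],
  [-0.003,-0.019,-0.031,0],
  [-0.003,-0.019,-0.031,0],
  [-0.003,-0.019,-0.031,0],
  [-0.003,-0.019,-0.031,0.03],
  [-0.003,-0.016,-0.026,0.06],
  [-0.002,-0.012,-0.02,0.06],
], hand=0.07)

```text
t: 64.65
ee_pos: [423.4, 95.9, 228.8]
orientation: [1.248, 1.166, -1.352]
ft_force: [0.4, 0.3, 0.4]
width: 69.7
```

Emit:
arm_command([
  [-0.002,-0.009,-0.015,0.05],
  [0,-0.005,-0.01,0.03],
  [0,-0.003,-0.005,0],
  [0,0,0,0],
])

```text
t: 65.05
ee_pos: [404.0, 131.7, 228.0]
orientation: [1.298, 1.125, -1.417]
ft_force: [0.3, -0.1, -0.1]
width: 70.1
```

```bash
python3 -c "
from h import *
hold(2);tilt();snap('wrist','w13.png');go(420,116,200,-0.197)"
```

```text
tilt radial -0.0688 tang -0.0094
t 65.2 pos [404.9 130.9 228.2] psi -0.202 w 70.2 F [-0.4  0.2  0.3] | turn -0.005 shift(m) [0.0277 0.0193 0.0105]
```

Emit:
arm_command([
  [0.05,0,0,0],
  [0,0,0,0],
])

```text
t: 65.4
ee_pos: [403.2, 128.8, 178.1]
orientation: [1.302, 1.123, -1.416]
ft_force: [-1.4, -0.7, 0.4]
width: 69.7
```

```bash
python3 -c "
from h import *
hold(6);tilt();q()"
```

```text
tilt radial -0.0528 tang -0.0099
q [0.2894, 0.2574, 2.0687, -0.0144, 0.8682, 0.5004] sum-pi 0.0527 qv [0.0014, 0.001, 0.0075, 0.0019, -0.0055, -0.0014] tau [-0.06, -37.01, -20.62, 0.02, 0.21, -0.01] [408.  130.6 183.9]
```

Emit:
arm_command([
  [0.045,0,0,0],
  [0,0,0,0],
])

```text
t: 65.9
ee_pos: [408.3, 130.1, 141.0]
orientation: [1.316, 1.115, -1.398]
ft_force: [-0.6, 0.4, -0.1]
width: 70.0
```

```bash
python3 -c "
from h import *
hold(6);tilt();q();snap('wrist','w14.png')"
```

```text
tilt radial -0.0362 tang -0.0103
q [0.2883, 0.328, 2.0944, -0.0161, 0.7552, 0.5017] sum-pi 0.0361 qv [0.0029, 0.0049, 0.0051, -0.001, -0.0068, 0.0012] tau [-0.01, -38.99, -18.05, 0.02, 0.14, -0.0] [412.  131.3 145.1]
```

```bash
python3 -c "
from h import *
crop('w14.png','c14.png',300,170,400,320,4.5)"
python3 -c "
from h import *
px=[(300+a/4.5,170+b/4.5) for a,b in [(105,102),(362,108),(325,640),(97,633)]]
s=tube(px,80,34); go(s[0],s[1],40,s[2]-np.pi/2)"
```

```text
tube [419.646 120.044   1.345] res [ 0.  -0.7 -0.1 -0.4  0.5  0.8 -0.5  0.5]
t 66.2 pos [411.8 131.2 144.9] psi -0.202 w 70.1 F [-0.5 -0.6  0.1] | turn 0.024 shift(m) [0.1048 0.0128 0.0066]
```

Emit:
arm_command([
  [0.005,0.004,0.002,0.015],
  [0.01,0.005,0.003,0],
  [0.016,0.004,0.002,0],
  [0.018,0,0,0],
  [0.018,0,0,0],
  [0.015,0,0,0],
  [0.01,0,0,0],
  [0.005,0,0,0],
  [0,0,0,0],
])

```text
t: 67.15
ee_pos: [424.0, 117.6, 43.1]
orientation: [1.34, 1.099, -1.398]
ft_force: [0.3, 0.4, 0.0]
width: 69.9
```

```bash
python3 -c "
from h import *
hold(2);tilt();go(419.6,119.5,41,-.215);snap('wrist','w15.png')"
```

```text
tilt radial -0.0296 tang -0.0119
t 67.2 pos [424.5 117.9  43.9] psi -0.219 w 70.1 F [-0.   0.2  0.1] | turn -0.004 shift(m) [ 0.003  -0.0051 -0.0006]
```

```bash
python3 -c "
from h import *
P=p2w('wrist',[(272,222),(363,223)],34);m=P.mean(0);print(m,m-40*np.array([np.cos(1.355),np.sin(1.355),0]));go(*(m-40*np.array([np.cos(1.355),np.sin(1.355),0]))[:2],42)"
```

```text
[429.85755349 159.81186065  34.        ] [421.29253937 120.73961304  34.        ]
t 67.3 pos [424.7 118.   44.2] psi -0.219 w 70.1 F [-0.1 -0.   0.3] | turn 0.000 shift(m) [ 0.0022 -0.0039 -0.002 ]
```

Emit:
arm_command([
  [0.003,-0.004,-0.002,0],
  [0,0,0,0],
  [0,0,0,0],
  [0,0,0,0],
  [0,0,0,0],
  [0,0,0,0],
  [0,0,0,0],
], hand=0.025)

```text
t: 68.0
ee_pos: [421.5, 121.4, 42.7]
orientation: [1.343, 1.097, -1.393]
ft_force: [-0.5, 0.8, -0.6]
width: 33.9
```

```bash
python3 -c "
from h import *
tilt();go(525,-174.5,190,.04)"
```

```text
tilt radial -0.0262 tang -0.0116
t 68.0 pos [421.5 121.4  42.7] psi -0.219 w 33.9 F [-0.5  0.8 -0.6] | turn -0.259 shift(m) [-0.1473  0.0916  0.2998]
```

Emit:
arm_command([
  [-0.004,0,0,0],
  [-0.01,0,0,0],
  [-0.016,0,0,0],
  [-0.02,0,0,0],
  [-0.02,0,0,0],
  [-0.02,0,0,-0.05],
  [-0.016,0,0,-0.08],
  [-0.01,0,0,-0.08],
  [-0.005,0,0,-0.05],
  [0,0,0,0],
])

```text
t: 69.0
ee_pos: [422.6, 123.2, 172.8]
orientation: [1.147, 1.237, -1.197]
ft_force: [-0.3, -0.2, -2.4]
width: 33.7
```

```bash
python3 -c "
from h import *
hold(1);tilt();go(525,-174.5,190,.04)"
```

```text
tilt radial -0.0276 tang -0.0113
t 69.0 pos [422.5 123.1 172.4] psi 0.049 w 34.0 F [ 0.3  0.5 -2.6] | turn 0.009 shift(m) [-0.0144  0.0873  0.3026]
```

Emit:
arm_command([
  [-0.002,0.003,0.01,0.009],
  [-0.002,0.006,0.02,0],
  [-0.002,0.008,0.027,0],
  [-0.002,0.009,0.03,0],
  [-0.002,0.009,0.03,0],
  [-0.002,0.009,0.03,0],
  [-0.001,0.009,0.03,0],
  [0,0.009,0.03,0],
  [0,0.008,0.027,0],
  [0,0.006,0.022,0],
])

```text
t: 70.05
ee_pos: [506.4, -143.4, 185.2]
orientation: [1.158, 1.234, -1.221]
ft_force: [-0.5, -0.2, -3.2]
width: 33.8
```

Emit:
arm_command([
  [0,0.004,0.016,0],
  [0,0.003,0.01,0],
  [0,0.001,0.005,0],
  [0,0,0,0],
])

```text
t: 70.45
ee_pos: [514.6, -179.0, 183.9]
orientation: [1.162, 1.234, -1.227]
ft_force: [-0.8, 0.5, -3.9]
width: 33.8
```

```bash
python3 -c "
from h import *
hold(3);tilt();go(525,-174.5,80,0.04)"
```

```text
tilt radial -0.0288 tang -0.0289
t 70.6 pos [ 514.4 -178.   184. ] psi 0.024 w 34.1 F [-0.  -0.7 -3.8] | turn -0.016 shift(m) [ 0.1035  0.0145 -0.0051]
```

Emit:
arm_command([
  [0.005,0.003,-0.002,-0.016],
  [0.01,0.005,-0.002,0],
  [0.015,0.004,-0.001,0],
  [0.018,0.002,0,0],
  [0.018,0,0,0],
  [0.015,0,0,0],
  [0.01,0,0,0],
  [0.005,0,0,0],
  [0,0,0,0],
])

```text
t: 71.5
ee_pos: [525.8, -169.3, 77.3]
orientation: [1.144, 1.248, -1.211]
ft_force: [0.1, 0.8, -3.3]
width: 34.1
```

```bash
python3 -c "
from h import *
hold(2);tilt();go(525,-174,46,0.04);snap('wrist','w16.png')"
```

```text
tilt radial -0.0306 tang -0.0278
t 71.6 pos [ 526.3 -169.5   78.3] psi 0.047 w 33.8 F [-0.6  0.8 -2.8] | turn 0.007 shift(m) [ 0.0324 -0.0003  0.0039]
```

Emit:
arm_command([
  [0.003,0,0.002,0],
  [0.007,0,0.0015,0],
  [0.009,0,0,0],
  [0.007,0,0,0],
  [0.004,0,0,0],
  [0.002,0,0,0],
  [0,0,0,0],
])

```text
t: 72.35
ee_pos: [527.1, -174.8, 46.0]
orientation: [1.146, 1.242, -1.208]
ft_force: [0.2, 0.1, 0.4]
width: 33.7
```

```bash
python3 -c "
from h import *
tilt();go(525,-174,46,0.04);snap('wrist','w17.png')"
```

```text
tilt radial -0.0253 tang -0.0281
t 72.3 pos [ 527.1 -174.8   46. ] psi 0.046 w 33.7 F [0.2 0.1 0.4] | turn 0.006 shift(m) [ 0.     -0.0021 -0.0009]
```

Tube sits in the middle large pocket (331,290), weight transferred. Release and lift.

Emit:
arm_command([
  [0,0,0,0],
  [0,0,0,0],
  [0,0,0,0],
  [0,0,0,0],
], hand=0.046)

```text
t: 72.8
ee_pos: [528.5, -175.3, 47.6]
orientation: [1.146, 1.239, -1.206]
ft_force: [0.2, 0.3, -0.0]
width: 45.7
```

Emit:
arm_command([
  [-0.004,0,0,0],
  [-0.01,0,0,0],
  [-0.016,0,0,0],
  [-0.022,0,0,0],
  [-0.022,0,0,0],
  [-0.022,0,0,0],
  [-0.022,0,0,0],
  [-0.016,0,0,0],
  [-0.01,0,0,0],
  [-0.004,0,0,0],
])

```text
t: 73.8
ee_pos: [533.1, -172.1, 207.5]
orientation: [1.147, 1.236, -1.204]
ft_force: [0.1, 0.2, -0.8]
width: 46.1
```

```bash
python3 -c "
from h import *
hold(1);tilt();snap('wrist','w18.png');go(546,238,200,0.045)"
```

```text
tilt radial -0.0186 tang -0.0280
t 73.9 pos [ 532.9 -172.   206.6] psi 0.046 w 46.3 F [-0.5 -0.1  0.6] | turn 0.001 shift(m) [-0.0022  0.0322 -0.409 ]
```

Emit:
arm_command([
  [0,0.001,-0.01,0],
  [0,0.002,-0.02,0],
  [0,0.002,-0.028,0],
  [0,0.003,-0.033,0],
  [0,0.003,-0.033,0],
  [0,0.003,-0.033,0],
  [0,0.003,-0.033,0],
  [0,0.003,-0.033,0],
  [0,0.003,-0.033,0],
  [0,0.003,-0.033,0],
], hand=0.06)

```text
t: 74.9
ee_pos: [539.0, 129.9, 189.7]
orientation: [1.144, 1.248, -1.223]
ft_force: [-0.2, 0.3, 0.8]
width: 60.4
```

Emit:
arm_command([
  [0,0.002,-0.027,0],
  [0,0.001,-0.02,0.05],
  [0,0,-0.013,0.1],
  [0,0,-0.007,0.13],
  [0,0,0,0.13],
  [0,0,0,0.13],
  [0,0,0,0.13],
  [0,0,0,0.1],
  [0,0,0,0.04],
  [0,0,0,0],
])

```text
t: 75.9
ee_pos: [529.5, 209.1, 174.9]
orientation: [1.696, 0.723, -1.836]
ft_force: [0.1, 0.2, 0.2]
width: 60.0
```

```bash
python3 -c "
from h import *
hold(2);tilt();snap('wrist','w19.png');go(546,238,150,-.792);crop('w19.png','c19.png',200,60,440,280,3.3)"
```

```text
tilt radial -0.0732 tang 0.0008
t 76.0 pos [530.  209.  175.5] psi -0.794 w 60.1 F [-0.3  0.6 -0.2] | turn -0.002 shift(m) [ 0.0236 -0.0088 -0.0334]
```

Emit:
arm_command([
  [0,-0.001,-0.005,0],
  [0,-0.002,-0.009,0],
  [0,-0.003,-0.009,0],
  [0,-0.002,-0.006,0],
  [0,0,-0.003,0],
  [0,0,0,0],
])

```text
t: 76.65
ee_pos: [549.0, 240.5, 173.1]
orientation: [1.695, 0.726, -1.832]
ft_force: [0.9, -0.1, 0.4]
width: 59.8
```

```bash
python3 -c "
from h import *
hold(5);tilt()"
```

```text
tilt radial -0.0723 tang 0.0036
```

Emit:
arm_command([
  [0.05,0,0,0],
  [0,0,0,0],
])

```text
t: 77.1
ee_pos: [545.6, 238.2, 123.3]
orientation: [1.697, 0.725, -1.832]
ft_force: [-1.2, -1.2, 0.7]
width: 60.0
```

```bash
python3 -c "
from h import *
hold(6);tilt();snap('wrist','w20.png');go(546,238,40);crop('w20.png','c20.png',260,120,380,300,3.3)"
```

```text
tilt radial -0.0559 tang 0.0033
t 77.5 pos [551.  240.6 130.5] psi -0.793 w 59.8 F [0.1 0.2 0.1] | turn 0.000 shift(m) [0.0906 0.0004 0.0008]
```

```bash
python3 -c "
from h import *
px=[(260+a/3.3,120+b/3.3) for a,b in [(158,252),(296,251),(293,553),(169,553)]]
s=tube(px,60,24); go(s[0],s[1],40,s[2]-np.pi/2)"
```

```text
tube [547.22  240.388   0.79 ] res [ 0.5 -0.2 -0.5 -0.2  0.1  0.2 -0.1  0.2]
t 77.5 pos [551.  240.6 130.5] psi -0.793 w 59.8 F [0.1 0.2 0.1] | turn -0.012 shift(m) [ 0.0905 -0.0004 -0.0018]
```

Emit:
arm_command([
  [0.045,0,0,0],
  [0,0,0,0],
])

```text
t: 77.65
ee_pos: [550.4, 240.5, 87.8]
orientation: [1.716, 0.726, -1.813]
ft_force: [-1.1, 0.1, -1.0]
width: 60.0
```

```bash
python3 -c "
from h import *
hold(6);tilt();go(546,238,40)"
```

```text
tilt radial -0.0403 tang 0.0029
t 78.0 pos [554.7 242.2  93.1] psi -0.792 w 59.9 F [ 0.1 -0.2  0.5] | turn 0.000 shift(m) [ 0.0535 -0.0022  0.0072]
```

```bash
python3 -c "
from h import *
go(547,240.3,38.5,-.785)"
```

```text
t 78.0 pos [554.7 242.2  93.1] psi -0.792 w 59.9 F [ 0.1 -0.2  0.5] | turn -0.007 shift(m) [ 0.0549 -0.0031  0.0049]
```

Emit:
arm_command([
  [0.004,-0.001,0.002,-0.007],
  [0.01,-0.002,0.002,0],
  [0.014,0,0,0],
  [0.014,0,0,0],
  [0.008,0,0,0],
  [0.004,0,0,0],
  [0,0,0,0],
])

```text
t: 78.65
ee_pos: [547.1, 240.8, 35.6]
orientation: [1.722, 0.732, -1.798]
ft_force: [0.6, 0.3, -0.4]
width: 59.7
```

```bash
python3 -c "
from h import *
hold(2);tilt();go(547,240.3,38.5,-.785);snap('wrist','w21.png')"
```

```text
tilt radial -0.0384 tang 0.0030
t 78.8 pos [547.7 240.9  36.5] psi -0.785 w 60.0 F [-0.6 -0.4 -0.5] | turn 0.000 shift(m) [-0.002 -0.     0.001]
```

```bash
python3 -c "
from h import *
print(p2w('wrist',[(80,100),(500,45)],12))
P=p2w('wrist',[(298,252),(362,252),(358,384),(302,384)],24);print(P.mean(0),P[0]-P[3]);m=P.mean(0);go(m[0],m[1],38)"
```

```text
[[542.75455509 363.87864886  12.        ]
 [660.40828115 271.79167408  12.        ]]
[547.75455363 241.01930948  24.        ] [41.94281032 42.38349998  0.        ]
t 78.8 pos [548.  241.1  36.9] psi -0.785 w 60.1 F [ 0.9 -0.4  0.7] | turn 0.000 shift(m) [-0.0011 -0.0001  0.0003]
```

Small tube centred between the fingers at (330,310). Close and lift.

Emit:
arm_command([
  [-0.001,0,0,0],
  [0,0,0,0],
  [0,0,0,0],
  [0,0,0,0],
  [0,0,0,0],
  [0,0,0,0],
  [0,0,0,0],
], hand=0.015)

```text
t: 79.5
ee_pos: [549.3, 241.7, 39.9]
orientation: [1.727, 0.732, -1.792]
ft_force: [0.4, 0.9, -1.1]
width: 23.8
```

```bash
python3 -c "
from h import *
tilt();go(590,-77,190,.04)"
```

```text
tilt radial -0.0339 tang 0.0030
t 79.5 pos [549.3 241.7  39.9] psi -0.785 w 23.8 F [ 0.4  0.9 -1.1] | turn -0.825 shift(m) [-0.1501  0.0279  0.32  ]
```

Emit:
arm_command([
  [-0.004,0,0,0],
  [-0.01,0,0,0],
  [-0.016,0,0,0],
  [-0.02,0,0,0],
  [-0.02,0,0,0],
  [-0.02,0,0,-0.05],
  [-0.016,0,0,-0.1],
  [-0.01,0,0,-0.13],
  [-0.005,0,0,-0.13],
  [0,0,0,-0.13],
])

```text
t: 80.5
ee_pos: [554.2, 243.3, 176.3]
orientation: [1.352, 1.104, -1.399]
ft_force: [-0.0, 0.2, -0.1]
width: 23.7
```

Emit:
arm_command([
  [0,0,0,-0.13],
  [0,0,0,-0.1],
  [0,0,0,-0.05],
  [0,0,0,0],
])

```text
t: 80.9
ee_pos: [554.8, 243.6, 183.2]
orientation: [1.143, 1.253, -1.176]
ft_force: [-0.7, 0.3, -1.4]
width: 23.7
```

```bash
python3 -c "
from h import *
hold(1);tilt();go(590,-77,190,.04)"
```

```text
tilt radial -0.0217 tang 0.0026
t 81.0 pos [555.  243.6 183.3] psi 0.068 w 23.6 F [-0.4 -0.6 -1.9] | turn 0.028 shift(m) [-0.0054  0.013   0.3223]
```

Emit:
arm_command([
  [0,0.001,0.01,0.028],
  [0,0.001,0.02,0],
  [0,0.001,0.028,0],
  [0,0.001,0.032,0],
  [0,0.001,0.032,0],
  [0,0.001,0.032,0],
  [0,0.001,0.032,0],
  [0,0.001,0.032,0],
  [0,0.001,0.03,0],
  [0,0.001,0.024,0],
])

```text
t: 81.95
ee_pos: [572.9, -40.4, 188.4]
orientation: [1.182, 1.226, -1.212]
ft_force: [-0.6, -0.2, -2.3]
width: 23.6
```

Emit:
arm_command([
  [0,0.001,0.018,0],
  [0,0.001,0.012,0],
  [0,0,0.006,0],
  [0,0,0,0],
])

```text
t: 82.35
ee_pos: [574.7, -82.8, 189.4]
orientation: [1.191, 1.22, -1.221]
ft_force: [-0.4, 0.4, -0.9]
width: 23.9
```

```bash
python3 -c "
from h import *
hold(3);tilt();go(590.5,-77.5,100,0.04);snap('wrist','w22.png')"
```

```text
tilt radial -0.0167 tang -0.0094
t 82.5 pos [574.7 -81.5 189.4] psi 0.008 w 23.3 F [-0.2  0.6 -1. ] | turn -0.032 shift(m) [ 0.089   0.0174 -0.0045]
```

```bash
python3 -c "
from h import *
crop('w22.png','c22.png',230,140,440,290,3.8)
c=ctrl.get_calibration('wrist')
print('L',p2w('wrist',[(333,205)],15,c),'R',p2w('wrist',[(376,205)],3,c),'T',p2w('wrist',[(353,164)],15,c),'B',p2w('wrist',[(355,253)],3,c))
"
```

```text
L [[574.990745   -70.93407788  15.        ]] R [[608.77455701 -73.3059836    3.        ]] T [[589.38838214 -39.85964628  15.        ]] B [[ 593.32527597 -113.64321849    3.        ]]
```

```bash
python3 -c "
from h import *
go(590.7,-76.8,80,0.04)"
```

```text
t 82.5 pos [574.8 -81.4 189.4] psi 0.009 w 23.6 F [ 0.3  0.4 -1.7] | turn -0.031 shift(m) [ 0.109   0.0179 -0.0052]
```

Emit:
arm_command([
  [0.005,0.003,-0.002,-0.032],
  [0.01,0.006,-0.002,0],
  [0.016,0.006,-0.001,0],
  [0.018,0.003,0,0],
  [0.018,0,0,0],
  [0.018,0,0,0],
  [0.014,0,0,0],
  [0.008,0,0,0],
  [0,0,0,0],
])

```text
t: 83.45
ee_pos: [592.7, -71.6, 69.7]
orientation: [1.159, 1.243, -1.191]
ft_force: [-1.1, -0.8, -1.9]
width: 23.9
```

```bash
python3 -c "
from h import *
hold(2);tilt();go(590.7,-76.8,42.5,0.04);snap('wrist','w23.png')"
```

```text
tilt radial -0.0180 tang -0.0087
t 83.5 pos [593.5 -71.7  71.2] psi 0.049 w 23.7 F [ 0.7 -0.5 -1.2] | turn 0.009 shift(m) [ 0.0288 -0.0025  0.0048]
```

Emit:
arm_command([
  [0.003,-0.001,0.003,0.009],
  [0.006,-0.001,0.002,0],
  [0.008,-0.0005,0,0],
  [0.006,0,0,0],
  [0.003,0,0,0],
  [0.002,0,0,0],
  [0,0,0,0],
])

```text
t: 84.3
ee_pos: [592.7, -78.2, 44.1]
orientation: [1.17, 1.231, -1.194]
ft_force: [-0.6, 0.1, -1.3]
width: 23.7
```

```bash
python3 -c "
from h import *
tilt();go(590.7,-76.8,42.5,0.04);snap('wrist','w24.png')"
```

```text
tilt radial -0.0119 tang -0.0090
t 84.3 pos [592.7 -78.2  44.1] psi 0.038 w 23.7 F [-0.6  0.1 -1.3] | turn -0.002 shift(m) [ 0.0016 -0.0019 -0.0015]
```

Emit:
arm_command([
  [0.002,-0.0015,-0.001,0],
  [0.001,0,0,0],
  [0,0,0,0],
])

```text
t: 84.65
ee_pos: [592.7, -77.4, 43.4]
orientation: [1.17, 1.228, -1.191]
ft_force: [-0.3, 0.2, -1.5]
width: 23.8
```

Emit:
arm_command([
  [0,0,0,0],
  [0,0,0,0],
  [0,0,0,0],
  [0,0,0,0],
], hand=0.038)

```text
t: 85.05
ee_pos: [593.1, -77.2, 43.9]
orientation: [1.171, 1.227, -1.19]
ft_force: [-0.3, 0.1, 0.4]
width: 38.4
```

Emit:
arm_command([
  [-0.004,0,0,0],
  [-0.01,0,0,0],
  [-0.016,0,0,0],
  [-0.022,0,0,0],
  [-0.022,0,0,0],
  [-0.022,0,0,0],
  [-0.022,0,0,0],
  [-0.016,0,0,0],
  [-0.01,0,0,0],
  [-0.004,0,0,0],
])

```text
t: 86.05
ee_pos: [594.9, -75.9, 207.3]
orientation: [1.173, 1.223, -1.187]
ft_force: [-0.4, 0.1, 0.2]
width: 38.1
```

```bash
python3 -c "
from h import *
hold(1);tilt();snap('wrist','w25.png');go(541,361,200,0.045)"
```

```text
tilt radial -0.0007 tang -0.0092
t 86.2 pos [594.8 -75.9 206.3] psi 0.039 w 37.7 F [-0.5 -0.   0.3] | turn -0.006 shift(m) [ 0.0026 -0.0368 -0.4387]
```

Emit:
arm_command([
  [0,-0.001,-0.01,0],
  [0,-0.002,-0.02,0],
  [0,-0.003,-0.028,0],
  [0,-0.003,-0.034,0],
  [0,-0.003,-0.036,0],
  [0,-0.003,-0.036,0],
  [0,-0.003,-0.036,0],
  [0,-0.003,-0.036,0],
  [0,-0.003,-0.036,0],
  [0,-0.003,-0.036,0],
], hand=0.06)

```text
t: 87.15
ee_pos: [547.3, 241.9, 192.5]
orientation: [1.167, 1.233, -1.208]
ft_force: [0.3, 0.1, -0.1]
width: 60.3
```

Emit:
arm_command([
  [0,-0.003,-0.034,0],
  [0,-0.002,-0.028,0],
  [0,-0.001,-0.02,-0.05],
  [0,0,-0.012,-0.1],
  [0,0,-0.006,-0.14],
  [0,0,0,-0.14],
  [0,0,0,-0.14],
  [0,0,0,-0.14],
  [0,0,0,-0.14],
  [0,0,0,-0.14],
])

```text
t: 88.15
ee_pos: [522.0, 353.9, 176.7]
orientation: [0.369, 1.572, -0.422]
ft_force: [-0.2, 0.9, 0.7]
width: 60.0
```

Emit:
arm_command([
  [0,0,0,-0.14],
  [0,0,0,-0.14],
  [0,0,0,-0.14],
  [0,0,0,-0.14],
  [0,0,0,-0.1],
  [0,0,0,-0.05],
  [0,0,0,0],
])

```text
t: 88.85
ee_pos: [513.5, 354.4, 166.5]
orientation: [-0.213, 1.626, 0.173]
ft_force: [0.0, -0.1, -0.1]
width: 60.1
```

```bash
python3 -c "
from h import *
hold(2);tilt();snap('wrist','w26.png');go(541,361,200,1.757)"
```

```text
tilt radial -0.0677 tang 0.0077
t 89.0 pos [514.  354.5 167. ] psi 1.813 w 60.0 F [0.2 0.8 0.4] | turn 0.056 shift(m) [-0.033   0.0014  0.0278]
```

Emit:
arm_command([
  [0,0,0.006,0.03],
  [0,0,0.01,0.026],
  [0,0,0.008,0],
  [0,0,0.004,0],
  [0,0,0,0],
])

```text
t: 89.5
ee_pos: [544.4, 360.9, 164.9]
orientation: [-0.162, 1.628, 0.12]
ft_force: [-0.0, -0.0, 0.1]
width: 59.8
```

```bash
python3 -c "
from h import *
hold(4);tilt();print(p2w('top',[(164,217),(198,181)],20));snap('wrist','w27.png');crop('w27.png','c27.png',260,130,420,330,3)"
```

```text
tilt radial -0.0674 tang 0.0063
[[557.52584162 464.75868305  20.        ]
 [650.04114795 384.35750869  20.        ]]
```

```bash
python3 -c "
from h import *
px=[(260+a/3,130+b/3) for a,b in [(276,450),(172,451),(168,200),(274,200)]]
s=tube(px,60,24); go(s[0],s[1],40,s[2]+np.pi/2)"
```

```text
tube [5.40622e+02 3.61694e+02 1.92000e-01] res [-0.5  0.3  0.4  0.2  0.  -0.   0.  -0.4]
t 89.8 pos [543.2 360.7 164.9] psi 1.750 w 59.9 F [-0.2 -0.7 -0.4] | turn -0.013 shift(m) [0.1248 0.004  0.0057]
```

Emit:
arm_command([
  [0.045,0,0,0],
  [0,0,0,0],
])

```text
t: 89.95
ee_pos: [540.6, 359.6, 120.4]
orientation: [-0.162, 1.627, 0.121]
ft_force: [-0.5, -0.3, -0.5]
width: 60.0
```

```bash
python3 -c "
from h import *
hold(6);tilt()"
```

```text
tilt radial -0.0525 tang 0.0061
```

Emit:
arm_command([
  [0.045,0,0,0],
  [0,0,0,0],
])

```text
t: 90.45
ee_pos: [544.9, 362.5, 84.9]
orientation: [-0.155, 1.611, 0.128]
ft_force: [-1.2, -0.5, -0.5]
width: 59.6
```

```bash
python3 -c "
from h import *
hold(6);tilt();go(540,361,39,1.757)"
```

```text
tilt radial -0.0360 tang 0.0058
t 90.8 pos [549.  365.   90.8] psi 1.750 w 60.1 F [ 0.6  0.2 -1.2] | turn -0.007 shift(m) [ 0.0521 -0.0019 -0.0077]
```

```bash
python3 -c "
from h import *
go(540.6,361.7,38,1.76)"
```

```text
t 90.8 pos [549.  365.   90.8] psi 1.750 w 60.1 F [ 0.6  0.2 -1.2] | turn -0.010 shift(m) [ 0.0531 -0.0013 -0.0069]
```

Emit:
arm_command([
  [0.004,-0.001,-0.003,-0.01],
  [0.01,0,-0.004,0],
  [0.014,0,0,0],
  [0.013,0,0,0],
  [0.007,0,0,0],
  [0.003,0,0,0],
  [0,0,0,0],
])

```text
t: 91.45
ee_pos: [539.7, 361.7, 36.6]
orientation: [-0.159, 1.6, 0.14]
ft_force: [-0.2, 0.1, -0.3]
width: 60.0
```

```bash
python3 -c "
from h import *
hold(2);tilt();go(540.6,361.7,38,1.76);snap('wrist','w28.png')"
```

```text
tilt radial -0.0346 tang 0.0059
t 91.5 pos [540.1 362.   37.4] psi 1.761 w 59.9 F [-0.1 -0.1 -0.3] | turn 0.001 shift(m) [-0.0006 -0.0004  0.0004]
```

Emit:
arm_command([
  [-0.001,0,0,0],
  [0,0,0,0],
  [0,0,0,0],
  [0,0,0,0],
  [0,0,0,0],
  [0,0,0,0],
  [0,0,0,0],
], hand=0.015)

```text
t: 92.3
ee_pos: [541.6, 362.8, 40.8]
orientation: [-0.157, 1.595, 0.142]
ft_force: [-0.5, 0.3, -0.5]
width: 23.7
```

```bash
python3 -c "
from h import *
tilt();go(520.5,-80,190,.04)"
```

```text
tilt radial -0.0305 tang 0.0057
t 92.3 pos [541.6 362.8  40.8] psi 1.761 w 23.7 F [-0.5  0.3 -0.5] | turn 1.721 shift(m) [-0.1492 -0.0388  0.4416]
```

Emit:
arm_command([
  [-0.004,0,0,0],
  [-0.01,0,0,0],
  [-0.016,0,0,0],
  [-0.02,0,0,0],
  [-0.02,0,0,0],
  [-0.02,0,0,0.05],
  [-0.016,0,0,0.1],
  [-0.01,0,0,0.14],
  [-0.005,0,0,0.14],
  [0,0,0,0.14],
])

```text
t: 93.3
ee_pos: [546.0, 365.0, 177.6]
orientation: [0.304, 1.569, -0.325]
ft_force: [-0.4, 0.3, -1.5]
width: 23.9
```

Emit:
arm_command([
  [0,0,0,0.14],
  [0,0,0,0.14],
  [0,0,0,0.14],
  [0,0,0,0.14],
  [0,0,0,0.14],
  [0,0,0,0.14],
  [0,0,0,0.14],
  [0,0,0,0.1],
  [0,0,0,0.05],
  [0,0,0,0],
])

```text
t: 94.3
ee_pos: [547.3, 366.0, 194.6]
orientation: [1.21, 1.212, -1.227]
ft_force: [-0.1, -0.1, -1.6]
width: 23.3
```

```bash
python3 -c "
from h import *
hold(1);tilt();go(520.5,-80,190,.04)"
```

```text
tilt radial -0.0105 tang 0.0054
t 94.3 pos [547.4 366.  194.7] psi -0.010 w 23.6 F [-0.2 -0.4 -0.6] | turn -0.050 shift(m) [ 0.0056 -0.0226  0.4463]
```

Emit:
arm_command([
  [0,-0.001,0.01,-0.05],
  [0,-0.002,0.02,0],
  [0,-0.002,0.028,0],
  [0,-0.002,0.034,0],
  [0,-0.002,0.036,0],
  [0,-0.002,0.036,0],
  [0,-0.002,0.036,0],
  [0,-0.002,0.036,0],
  [0,-0.002,0.036,0],
  [0,-0.002,0.036,0],
])

```text
t: 95.35
ee_pos: [539.1, 43.9, 199.6]
orientation: [1.17, 1.237, -1.178]
ft_force: [0.6, -0.0, -0.9]
width: 23.7
```

Emit:
arm_command([
  [0,-0.002,0.034,0],
  [0,-0.001,0.028,0],
  [0,-0.001,0.022,0],
  [0,-0.001,0.015,0],
  [0,0,0.009,0],
  [0,0,0.004,0],
  [0,0,0,0],
])

```text
t: 96.05
ee_pos: [534.5, -81.9, 202.4]
orientation: [1.177, 1.23, -1.185]
ft_force: [-0.0, 0.9, -1.0]
width: 23.7
```

```bash
python3 -c "
from h import *
hold(3);tilt();go(520.5,-80,80,0.04);snap('wrist','w29.png')"
```

```text
tilt radial -0.0051 tang -0.0020
t 96.2 pos [534.7 -80.9 202.3] psi 0.040 w 23.9 F [-0.4  1.1 -1.8] | turn 0.000 shift(m) [ 0.1224 -0.0135 -0.0016]
```

```bash
python3 -c "
from h import *
c=ctrl.get_calibration('wrist')
print('L',p2w('wrist',[(291.5,205)],3,c),'R',p2w('wrist',[(335.5,205)],3,c),'T',p2w('wrist',[(313,165.5)],15,c),'B',p2w('wrist',[(313,253)],3,c))
"
```

```text
L [[503.04204958 -76.29664515   3.        ]] R [[539.15482387 -74.793121     3.        ]] T [[520.23787301 -41.79060535  15.        ]] B [[ 521.89254992 -117.2796329     3.        ]]
```

Emit:
arm_command([
  [0.005,-0.003,0,0],
  [0.01,-0.005,-0.001,0],
  [0.016,-0.004,-0.001,0],
  [0.02,-0.001,0,0],
  [0.02,0,0,0],
  [0.018,0,0,0],
  [0.014,0,0,0],
  [0.008,0,0,0],
  [0,0,0,0],
])

```text
t: 97.15
ee_pos: [516.1, -75.2, 82.5]
orientation: [1.17, 1.238, -1.182]
ft_force: [-0.1, -0.5, -1.3]
width: 23.5
```

```bash
python3 -c "
from h import *
hold(2);tilt();go(521.1,-79.5,43,0.04);snap('wrist','w30.png')"
```

```text
tilt radial -0.0076 tang -0.0017
t 97.2 pos [517.  -75.4  83.7] psi 0.046 w 23.7 F [ 1.2 -0.3 -2. ] | turn 0.006 shift(m) [0.0407 0.0042 0.0043]
```

Emit:
arm_command([
  [0.004,0.002,0.002,0.006],
  [0.008,0.002,0.002,0],
  [0.011,0,0,0],
  [0.009,0,0,0],
  [0.005,0,0,0],
  [0.003,0,0,0],
  [0,0,0,0],
])

```text
t: 98.0
ee_pos: [524.0, -80.6, 43.4]
orientation: [1.178, 1.227, -1.182]
ft_force: [-1.9, 2.0, 8.5]
width: 23.8
```

```bash
python3 -c "
from h import *
tilt();go(521.1,-79.5,43,0.04);snap('wrist','w31.png')"
```

```text
tilt radial -0.0013 tang -0.0024
t 98.0 pos [524.  -80.6  43.4] psi 0.040 w 23.8 F [-1.9  2.   8.5] | turn -0.000 shift(m) [ 0.0004 -0.0029 -0.0013]
```

Emit:
arm_command([
  [-0.001,-0.002,-0.001,0],
  [0,0,0,0],
])

```text
t: 98.25
ee_pos: [521.7, -79.6, 44.2]
orientation: [1.178, 1.227, -1.182]
ft_force: [0.2, -0.2, -1.2]
width: 23.6
```

Emit:
arm_command([
  [0,0,0,0],
  [0,0,0,0],
  [0,0,0,0],
  [0,0,0,0],
], hand=0.038)

```text
t: 98.65
ee_pos: [522.0, -79.5, 44.3]
orientation: [1.178, 1.227, -1.182]
ft_force: [-0.4, 0.4, 0.6]
width: 37.5
```

Emit:
arm_command([
  [-0.004,0,0,0],
  [-0.01,0,0,0],
  [-0.016,0,0,0],
  [-0.022,0,0,0],
  [-0.022,0,0,0],
  [-0.022,0,0,0],
  [-0.022,0,0,0],
  [-0.022,0,0,0],
  [-0.016,0,0,0],
  [-0.008,0,0,0],
])

```text
t: 99.65
ee_pos: [521.4, -79.0, 220.0]
orientation: [1.178, 1.226, -1.181]
ft_force: [0.0, -0.1, -0.5]
width: 37.7
```

```bash
python3 -c "
from h import *
hold(1);tilt();snap('wrist','w32.png');go(527,-110,330,0.04)"
```

```text
tilt radial 0.0019 tang -0.0024
t 99.8 pos [521.6 -79.1 219.5] psi 0.040 w 38.3 F [ 0.9 -0.5 -0.2] | turn -0.000 shift(m) [-0.1105  0.0042  0.0314]
```

```bash
python3 -c "
from h import *
snap('top','t4.png');snap('side','s4.png');crop('s4.png','cs4.png',260,60,460,240,4)"
```

Emit:
arm_command([
  [-0.008,0,0,0],
  [-0.016,0,0,0],
  [-0.024,0,0,0],
  [-0.028,0,0,0],
  [-0.028,0,0,0],
  [-0.024,0,0,0],
  [-0.018,0,0,0],
  [-0.012,0,0,0],
  [-0.006,0,0,0],
  [0,0,0,0],
], hand=0.06)

```text
t: 100.85
ee_pos: [518.0, -78.1, 380.9]
orientation: [1.171, 1.245, -1.195]
ft_force: [0.3, -0.6, -0.5]
width: 60.1
```

```bash
python3 -c "
from h import *
hold(1);tilt();go(526.5,-265,390,0.04)"
```

```text
tilt radial -0.0232 tang -0.0018
t 100.9 pos [517.8 -78.1 380.3] psi 0.040 w 59.8 F [ 0.  -0.5 -0.3] | turn -0.000 shift(m) [-0.0102  0.0011  0.1871]
```

Emit:
arm_command([
  [-0.002,0,0.008,0],
  [-0.002,0,0.016,0],
  [-0.002,0,0.024,0],
  [-0.002,0,0.03,0],
  [0,0,0.03,0],
  [0,0,0.026,0],
  [0,0,0.022,0],
  [0,0,0.016,0],
  [0,0,0.01,0],
  [0,0,0.004,0],
])

```text
t: 101.9
ee_pos: [522.0, -278.8, 381.1]
orientation: [1.167, 1.257, -1.203]
ft_force: [0.1, 0.1, -0.4]
width: 59.8
```

```bash
python3 -c "
from h import *
hold(3);tilt();go(526.5,-266,287,0.04);snap('wrist','w33.png');snap('side','s5.png');crop('s5.png','cs5.png',260,0,460,240,3)"
```

```text
tilt radial -0.0325 tang -0.0124
t 102.0 pos [ 522.2 -277.4  381.4] psi 0.040 w 60.1 F [ 0.2  1.  -0.9] | turn 0.000 shift(m) [ 0.0942  0.0079 -0.0107]
```

```bash
python3 -c "
from h import *
print(p2w('wrist',[(346,230),(346,206)],289))
print(p2w('wrist',[(173,209),(526,211)],250))"
```

```text
[[ 528.79609632 -260.74529193  289.        ]
 [ 528.06443962 -246.77650717  289.        ]]
[[ 414.01255341 -263.02682217  250.        ]
 [ 644.5141206  -253.22022198  250.        ]]
```

```bash
python3 -c "
from h import *
go(528.5,-261,285,0.04)"
```

```text
t 102.2 pos [ 522.4 -276.9  381.6] psi 0.041 w 60.1 F [-0.4  0.1  0.3] | turn 0.001 shift(m) [ 0.0964  0.01   -0.0151]
```

Emit:
arm_command([
  [0.005,0.003,-0.005,0],
  [0.01,0.004,-0.006,0],
  [0.014,0.002,-0.004,0],
  [0.015,0,0,0],
  [0.014,0,0,0],
  [0.01,0,0,0],
  [0.006,0,0,0],
  [0,0,0,0],
])

```text
t: 102.95
ee_pos: [528.8, -254.1, 299.5]
orientation: [1.162, 1.263, -1.198]
ft_force: [0.0, -0.1, 0.1]
width: 60.1
```

```bash
python3 -c "
from h import *
hold(2);tilt();go(528.5,-261,285,0.04);snap('wrist','w34.png')"
```

```text
tilt radial -0.0336 tang -0.0106
t 103.0 pos [ 529.4 -254.5  300.8] psi 0.047 w 60.0 F [ 0.5 -0.6  0.2] | turn 0.007 shift(m) [ 0.0158 -0.0006  0.0065]
```

Emit:
arm_command([
  [0.004,0,0.003,0],
  [0.006,0,0.003,0],
  [0.004,0,0,0],
  [0.001,0,0,0],
  [0,0,0,0],
])

```text
t: 103.6
ee_pos: [530.1, -262.1, 286.7]
orientation: [1.163, 1.256, -1.196]
ft_force: [-0.6, 0.3, 0.3]
width: 60.1
```

```bash
python3 -c "
from h import *
hold(1);tilt();go(528.5,-261,285,0.04);snap('wrist','w35.png')"
```

```text
tilt radial -0.0291 tang -0.0111
t 103.7 pos [ 530.1 -262.1  286.7] psi 0.046 w 60.1 F [-1.1  0.6  0.2] | turn 0.006 shift(m) [ 0.0018 -0.0015 -0.0011]
```

Emit:
arm_command([
  [0.001,-0.0015,0.002,0.006],
  [0,0,0.0025,0],
  [0,0,0,0],
  [0,0,0,0],
  [0,0,0,0],
  [0,0,0,0],
  [0,0,0,0],
], hand=0.02)

```text
t: 104.4
ee_pos: [528.8, -267.1, 286.3]
orientation: [1.168, 1.252, -1.2]
ft_force: [-0.9, -0.3, -0.5]
width: 30.3
```

```bash
python3 -c "
from h import *
tilt();arc([1.64,1.58,1.52,1.46,1.4,1.34,1.28,1.22],234);snap('wrist','w36.png')"
```

```text
tilt radial -0.0276 tang -0.0111
th 1.704 r 233.0 lat -0.4 F [-0.9 -0.3 -0.5] w 30.3
[-0.0024, -0.0005, -0.0148, 0], [-0.0005, -0.0000, -0.0140, 0], [0.0003, 0.0000, -0.0140, 0], [0.0012, 0.0000, -0.0140, 0], [0.0020, 0.0001, -0.0139, 0], [0.0028, 0.0001, -0.0137, 0], [0.0037, 0.0001, -0.0135, 0], [0.0045, 0.0001, -0.0133, 0],
```

Tongue gripped (30.3 mm, at (330,305)). Reverse the arc.

Emit:
arm_command([
  [-0.001,0,-0.007,0],
  [-0.0005,0,-0.0115,0],
  [0,0,-0.0135,0],
  [0.0003,0,-0.014,0],
  [0.001,0,-0.014,0],
  [0.002,0,-0.0139,0],
  [0.0028,0,-0.0137,0],
  [0.0037,0,-0.0135,0],
])

```text
t: 105.25
ee_pos: [524.1, -159.6, 275.3]
orientation: [1.165, 1.248, -1.202]
ft_force: [3.3, -7.0, -12.3]
width: 29.9
```

```bash
python3 -c "
from h import *
tilt();arc([1.22,1.16,1.1,1.04,.98,.92,.86,.8],233)"
```

```text
tilt radial -0.0272 tang -0.0104
th 1.236 r 232.9 lat 0.0 F [  3.3  -7.  -12.3] w 29.9
[0.0011, 0.0001, -0.0035, 0], [0.0052, 0.0002, -0.0130, 0], [0.0060, 0.0002, -0.0126, 0], [0.0067, 0.0002, -0.0123, 0], [0.0074, 0.0002, -0.0118, 0], [0.0081, 0.0002, -0.0114, 0], [0.0088, 0.0003, -0.0109, 0], [0.0094, 0.0003, -0.0103, 0],
```

Emit:
arm_command([
  [0.006,0,-0.013,0],
  [0.006,0,-0.013,0],
  [0.0067,0,-0.0125,0],
  [0.0072,0,-0.012,0],
  [0.008,0,-0.0118,0],
  [0.0085,0,-0.0112,0],
  [0.009,0,-0.0107,0],
])

```text
t: 105.95
ee_pos: [520.1, -69.8, 221.9]
orientation: [1.156, 1.242, -1.197]
ft_force: [2.5, -8.8, -6.0]
width: 29.9
```

```bash
python3 -c "
from h import *
tilt();arc([.76,.7,.64,.58,.52,.46,.4,.34],231)"
```

```text
tilt radial -0.0224 tang -0.0131
th 0.786 r 235.4 lat 0.5 F [ 2.5 -8.8 -6. ] w 29.9
[0.0074, 0.0006, -0.0011, 0], [0.0102, 0.0003, -0.0093, 0], [0.0108, 0.0003, -0.0087, 0], [0.0113, 0.0003, -0.0080, 0], [0.0117, 0.0003, -0.0073, 0], [0.0122, 0.0003, -0.0066, 0], [0.0125, 0.0003, -0.0059, 0], [0.0129, 0.0004, -0.0051, 0],
```

Emit:
arm_command([
  [0.0105,0,-0.007,0],
  [0.0108,0,-0.008,0],
  [0.0112,0,-0.0078,0],
  [0.0115,0,-0.0075,0],
  [0.012,0,-0.0068,0],
  [0.0123,0,-0.006,0],
  [0.0126,0,-0.0053,0],
])

```text
t: 106.65
ee_pos: [517.6, -14.6, 137.6]
orientation: [1.16, 1.24, -1.191]
ft_force: [2.1, -1.8, 1.7]
width: 29.3
```

```bash
python3 -c "
from h import *
tilt();arc([.3,.24,.18,.12,.07,.03,0,-.02],232)"
```

```text
tilt radial -0.0186 tang -0.0077
th 0.355 r 236.4 lat 0.8 F [ 2.1 -1.8  1.7] w 29.3
[0.0136, 0.0011, -0.0000, 0], [0.0134, 0.0003, -0.0038, 0], [0.0136, 0.0003, -0.0030, 0], [0.0137, 0.0003, -0.0022, 0], [0.0115, 0.0002, -0.0012, 0], [0.0093, 0.0002, -0.0005, 0], [0.0070, 0.0001, -0.0001, 0], [0.0046, 0.0001, 0.0000, 0],
```

Emit:
arm_command([
  [0.0125,0,-0.003,0],
  [0.013,0,-0.0035,0],
  [0.0125,0,-0.0025,0],
  [0.0115,0,-0.0015,0],
  [0.0095,0,-0.001,0],
  [0.007,0,0,0],
  [0.004,0,0,0],
])

```text
t: 107.35
ee_pos: [516.9, -0.3, 60.1]
orientation: [1.165, 1.24, -1.19]
ft_force: [2.9, 2.8, 2.5]
width: 30.0
```

```bash
python3 -c "
from h import *
tilt();arc([0],232)"
```

```text
tilt radial -0.0173 tang -0.0040
th 0.020 r 236.1 lat 0.9 F [2.9 2.8 2.5] w 30.0
[0.0047, 0.0009, 0.0040, 0],
```

Emit:
arm_command([
  [0.004,0,0.001,0],
  [0.003,0,0,0],
  [0.002,0,0,0],
])

```text
t: 107.65
ee_pos: [517.1, -0.8, 54.6]
orientation: [1.166, 1.241, -1.191]
ft_force: [-6.6, 2.3, 32.0]
width: 29.8
```

```bash
python3 -c "
from h import *
tilt();arc([0],232);snap('wrist','w37.png');snap('side','s6.png');crop('s6.png','cs6.png',260,130,420,250,5)"
```

```text
tilt radial -0.0180 tang -0.0028
th -0.003 r 235.6 lat 0.7 F [-6.6  2.3 32. ] w 29.8
[-0.0008, 0.0007, 0.0036, 0],
```

Emit:
arm_command([
  [0,0,0,0],
  [0,0,0,0],
  [0,0,0,0],
  [0,0,0,0],
], hand=0.06)

```text
t: 108.15
ee_pos: [514.0, -1.6, 54.3]
orientation: [1.164, 1.244, -1.196]
ft_force: [0.5, 0.2, 0.7]
width: 57.6
```

Emit:
arm_command([
  [-0.004,0,0,0],
  [-0.01,0,0,0],
  [-0.018,0,0,0],
  [-0.024,0,0,0],
  [-0.028,0,0,0],
  [-0.028,0,0,0],
  [-0.028,0,0,0],
  [-0.02,0,0,0],
  [-0.012,0,0,0],
  [-0.006,0,0,0],
])

```text
t: 109.15
ee_pos: [516.4, -1.2, 241.8]
orientation: [1.162, 1.248, -1.199]
ft_force: [0.1, 0.1, -0.3]
width: 60.0
```

```bash
python3 -c "
from h import *
hold(1);tilt();snap('wrist','w38.png');snap('side','s7.png');crop('s7.png','cs7.png',270,130,430,250,5);go(458,-394,240,0.045)"
```

```text
tilt radial -0.0271 tang -0.0031
t 109.3 pos [515.9  -1.2 240.2] psi 0.043 w 60.1 F [-0.3  0.1 -1.1] | turn -0.002 shift(m) [ 0.0031 -0.0746  0.39  ]
```

Emit:
arm_command([
  [0,-0.002,0.01,0],
  [0,-0.004,0.02,0],
  [0,-0.006,0.028,0],
  [0,-0.006,0.033,0],
  [0,-0.007,0.035,0],
  [0,-0.007,0.035,0],
  [0,-0.007,0.035,0],
  [0,-0.007,0.035,0],
  [0,-0.007,0.035,0],
  [0,-0.006,0.032,0],
], hand=0.085)

```text
t: 110.3
ee_pos: [460.4, -312.3, 229.6]
orientation: [1.151, 1.274, -1.208]
ft_force: [-0.3, 0.3, -0.1]
width: 85.1
```

Emit:
arm_command([
  [0,-0.005,0.028,0],
  [0,-0.004,0.022,0],
  [0,-0.003,0.016,-0.04],
  [0,-0.002,0.01,-0.08],
  [0,0,0.005,-0.12],
  [0,0,0,-0.14],
  [0,0,0,-0.14],
  [0,0,0,-0.14],
  [0,0,0,-0.13],
  [0,0,0,-0.09],
])

```text
t: 111.3
ee_pos: [437.5, -403.7, 213.2]
orientation: [0.485, 1.593, -0.489]
ft_force: [0.0, -0.3, -0.3]
width: 85.1
```

Emit:
arm_command([
  [0,0,0,-0.04],
  [0,0,0,0],
])

```text
t: 111.5
ee_pos: [435.2, -403.8, 210.1]
orientation: [0.454, 1.606, -0.452]
ft_force: [-0.7, 0.2, 0.1]
width: 85.0
```

```bash
python3 -c "
from h import *
hold(3);tilt();snap('wrist','w39.png');go(458,-394,240,0.99)"
```

```text
tilt radial -0.0725 tang -0.0348
t 111.7 pos [ 435.9 -403.8  211. ] psi 0.999 w 85.1 F [-0.2 -0.1 -0.1] | turn 0.009 shift(m) [-0.0304  0.0196  0.011 ]
```

```bash
python3 -c "
from h import *
P=p2w('wrist',[(327,187),(392.5,187),(389.5,304),(327.5,304)],20);m=P.mean(0);d=P[2]+P[3]-P[0]-P[1];print(m,np.arctan2(d[1],d[0]),np.linalg.norm(d)/2,np.linalg.norm(P[0]-P[1]));go(m[0],m[1],120,.99)"
```

```text
[ 458.59622753 -392.97671089   20.        ] -0.5675580241249647 98.72482767421708 51.94560281581642
t 111.7 pos [ 435.9 -403.8  211. ] psi 0.999 w 85.1 F [-0.2 -0.1 -0.1] | turn 0.009 shift(m) [0.0892 0.0234 0.0201]
```

Tin found at (358,245), world (458.6, −393.0), as left. Centre above it and settle the tilt.

Emit:
arm_command([
  [0,0.003,0.003,0],
  [0,0.006,0.005,0],
  [0,0.007,0.006,0],
  [0,0.004,0.003,0],
  [0,0.002,0.001,0],
  [0,0,0,0],
])

```text
t: 112.3
ee_pos: [466.1, -394.1, 209.0]
orientation: [0.455, 1.603, -0.454]
ft_force: [0.7, -0.6, 0.5]
width: 84.9
```

```bash
python3 -c "
from h import *
hold(4);tilt()"
```

```text
tilt radial -0.0727 tang -0.0315
```

Emit:
arm_command([
  [0.045,0,0,0],
  [0,0,0,0],
])

```text
t: 112.7
ee_pos: [462.1, -394.0, 164.5]
orientation: [0.455, 1.601, -0.455]
ft_force: [-1.2, 0.9, -0.7]
width: 85.6
```

```bash
python3 -c "
from h import *
hold(6);tilt()"
```

```text
tilt radial -0.0580 tang -0.0318
```

Emit:
arm_command([
  [0.045,0,0,0],
  [0,0,0,0],
])

```text
t: 113.2
ee_pos: [464.8, -397.9, 128.5]
orientation: [0.448, 1.585, -0.46]
ft_force: [-0.3, 1.6, -0.7]
width: 84.7
```

```bash
python3 -c "
from h import *
hold(6);tilt();go(458.6,-393,28,.995)"
```

```text
tilt radial -0.0418 tang -0.0321
t 113.5 pos [ 468.2 -400.6  133.9] psi 0.997 w 84.8 F [ 0.5 -0.3 -0.2] | turn 0.002 shift(m) [ 0.1062  0.004  -0.0074]
```

Emit:
arm_command([
  [0.045,0,0,0],
  [0,0,0,0],
])

```text
t: 113.7
ee_pos: [467.4, -401.7, 91.3]
orientation: [0.442, 1.57, -0.464]
ft_force: [-1.0, -0.0, -0.6]
width: 84.9
```

```bash
python3 -c "
from h import *
hold(6);tilt();go(458.6,-393,28,.995)"
```

```text
tilt radial -0.0260 tang -0.0322
t 114.0 pos [ 470.9 -404.6   96.8] psi 0.997 w 84.9 F [-0.2 -0.1 -0. ] | turn 0.002 shift(m) [ 0.0691  0.005  -0.0146]
```

Emit:
arm_command([
  [0.005,0.002,-0.005,0],
  [0.01,0.002,-0.006,0],
  [0.014,0.001,-0.004,0],
  [0.014,0,0,0],
  [0.012,0,0,0],
  [0.007,0,0,0],
  [0.003,0,0,0],
  [0,0,0,0],
])

```text
t: 114.8
ee_pos: [457.7, -391.7, 29.2]
orientation: [0.437, 1.559, -0.468]
ft_force: [0.2, -0.2, 0.6]
width: 85.1
```

```bash
python3 -c "
from h import *
hold(2);tilt();go(458.6,-393,28,.995);snap('wrist','w40.png')"
```

```text
tilt radial -0.0230 tang -0.0321
t 114.9 pos [ 458.  -392.    29.9] psi 0.997 w 84.8 F [0.5 0.4 0.1] | turn 0.002 shift(m) [ 0.0019 -0.0005  0.0011]
```

Tin centred between the fingers at (327,295). Close and lift.

Emit:
arm_command([
  [0.001,0,0.001,0],
  [0,0,0,0],
  [0,0,0,0],
  [0,0,0,0],
  [0,0,0,0],
  [0,0,0,0],
  [0,0,0,0],
], hand=0.045)

```text
t: 115.65
ee_pos: [459.9, -393.4, 30.7]
orientation: [0.435, 1.555, -0.469]
ft_force: [0.4, -1.0, -0.0]
width: 54.2
```

Emit:
arm_command([
  [-0.004,0,0,0],
  [-0.01,0,0,0],
  [-0.016,0,0,0],
  [-0.02,0,0,0],
  [-0.022,0,0,0],
  [-0.022,0,0,0],
  [-0.02,0,0,0],
  [-0.014,0,0,0],
  [-0.008,0,0,0],
  [-0.003,0,0,0],
])

```text
t: 116.65
ee_pos: [465.4, -391.6, 183.4]
orientation: [0.434, 1.551, -0.47]
ft_force: [-1.2, -0.5, -0.9]
width: 53.9
```

```bash
python3 -c "
from h import *
hold(2);tilt();go(523,-134,190,.995)"
```

```text
tilt radial -0.0172 tang -0.0318
t 116.8 pos [ 465.2 -391.4  182.4] psi 0.997 w 54.1 F [ 0.2 -0.3 -1.3] | turn 0.002 shift(m) [-0.0129  0.2472 -0.0916]
```

Emit:
arm_command([
  [-0.001,0.008,-0.003,0],
  [-0.002,0.016,-0.006,0],
  [-0.002,0.022,-0.008,0],
  [-0.002,0.026,-0.01,0],
  [-0.002,0.028,-0.0105,0],
  [-0.002,0.028,-0.0105,0],
  [0,0.028,-0.0105,0],
  [0,0.026,-0.01,0],
  [0,0.022,-0.008,0],
  [0,0.017,-0.006,0],
])

```text
t: 117.75
ee_pos: [512.8, -141.8, 181.7]
orientation: [0.44, 1.568, -0.468]
ft_force: [0.2, 0.3, -1.1]
width: 53.9
```

Emit:
arm_command([
  [0,0.012,-0.004,0],
  [0,0.007,-0.003,0],
  [0,0.003,-0.001,0],
  [0,0,0,0],
])

```text
t: 118.15
ee_pos: [516.9, -113.3, 179.7]
orientation: [0.437, 1.573, -0.465]
ft_force: [-0.6, 0.1, -1.6]
width: 53.8
```

```bash
python3 -c "
from h import *
hold(3);tilt();go(523,-134,81,.995);snap('wrist','w41.png')"
```

```text
tilt radial -0.0497 tang -0.0141
t 118.3 pos [ 516.9 -114.1  179.8] psi 0.999 w 54.2 F [-0.1 -0.4 -0.4] | turn 0.004 shift(m) [ 0.0984 -0.0104  0.02  ]
```

Emit:
arm_command([
  [0.004,-0.003,0.006,0],
  [0.008,-0.004,0.008,0],
  [0.014,-0.004,0.007,0],
  [0.016,-0.002,0.003,0],
  [0.016,0,0,0],
  [0.014,0,0,0],
  [0.01,0,0,0],
  [0.005,0,0,0],
  [0,0,0,0],
])

```text
t: 119.25
ee_pos: [526.3, -145.9, 82.6]
orientation: [0.442, 1.573, -0.47]
ft_force: [-1.0, -0.3, -1.7]
width: 53.6
```

```bash
python3 -c "
from h import *
hold(2);tilt();go(523,-138,81,.995)"
```

```text
tilt radial -0.0488 tang -0.0169
t 119.3 pos [ 526.9 -145.9   83.6] psi 0.993 w 53.5 F [-0.7  0.7 -0.9] | turn -0.002 shift(m) [ 0.0028  0.0045 -0.0075]
```

Emit:
arm_command([
  [0.0015,0,0,0],
  [0.001,0,0,0],
  [0.001,0,0,0],
])

```text
t: 119.65
ee_pos: [528.1, -146.1, 81.7]
orientation: [0.441, 1.568, -0.47]
ft_force: [0.5, 0.2, -1.6]
width: 54.0
```

```bash
python3 -c "
from h import *
tilt();go(523,-138,81,.995)"
```

```text
tilt radial -0.0453 tang -0.0169
t 119.7 pos [ 528.1 -146.1   81.7] psi 0.994 w 54.0 F [ 0.5  0.2 -1.6] | turn -0.001 shift(m) [ 0.0009  0.004  -0.0087]
```

Emit:
arm_command([
  [0.002,0,-0.001,0],
  [0.002,0,-0.001,0],
])

```text
t: 119.85
ee_pos: [528.0, -145.9, 80.4]
orientation: [0.44, 1.564, -0.47]
ft_force: [-6.2, -1.3, 29.4]
width: 53.7
```

```bash
python3 -c "
from h import *
tilt();go(523,-138,81,.995);snap('side','s8.png');crop('s8.png','cs8.png',270,130,430,250,5)"
```

```text
tilt radial -0.0409 tang -0.0177
t 119.8 pos [ 528.  -145.9   80.4] psi 0.993 w 53.7 F [-6.2 -1.3 29.4] | turn -0.002 shift(m) [-0.0004  0.0039 -0.0085]
```

Emit:
arm_command([
  [-0.001,0,0,0],
  [0,0,0,0],
  [0,0,0,0],
  [0,0,0,0],
  [0,0,0,0],
], hand=0.08)

```text
t: 120.4
ee_pos: [528.6, -145.9, 82.6]
orientation: [0.44, 1.561, -0.47]
ft_force: [-0.6, -0.7, -0.1]
width: 80.0
```

Emit:
arm_command([
  [-0.004,0,0,0],
  [-0.01,0,0,0],
  [-0.018,0,0,0],
  [-0.024,0,0,0],
  [-0.028,0,0,0],
  [-0.028,0,0,0],
  [-0.028,0,0,0],
  [-0.02,0,0,0],
  [-0.012,0,0,0],
  [-0.006,0,0,0],
])

```text
t: 121.4
ee_pos: [535.4, -144.2, 271.3]
orientation: [0.44, 1.563, -0.469]
ft_force: [0.1, 0.4, -1.0]
width: 80.1
```

```bash
python3 -c "
from h import *
hold(2);tilt();snap('wrist','w42.png');snap('side','s9.png');crop('s9.png','cs9.png',270,130,430,250,5);snap('top','t9.png')"
```

```text
tilt radial -0.0404 tang -0.0172
```

View pics/t9.png

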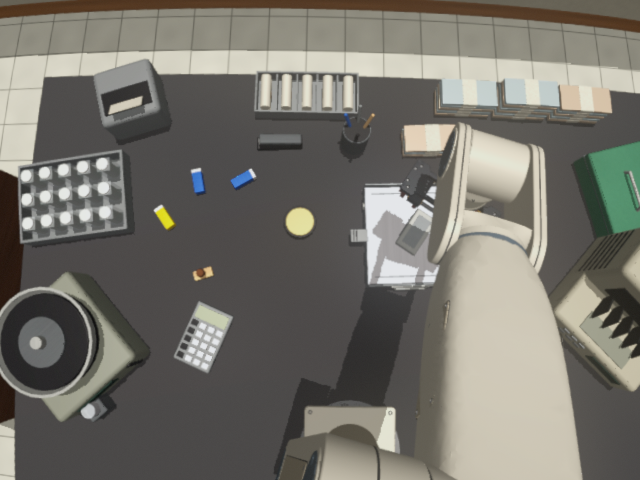

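```bash
ls pics | head -80; python3 -c "
from workcell import ctrl
o=ctrl.get_obs();print(o['t'],o['ee_pos'],o['ft_force'],o['width'])"
```

```text
c1.png
c10.png
c12.png
c14.png
c19.png
c2.png
c20.png
c22.png
c27.png
c4.png
c5.png
c6.png
c7.png
c9.png
cs4.png
cs5.png
cs6.png
cs7.png
cs8.png
cs9.png
s1.png
s4.png
s5.png
s6.png
s7.png
s8.png
s9.png
side0.png
t2.png
t3.png
t4.png
t9.png
top0.png
w1.png
w10.png
w11.png
w12.png
w13.png
w14.png
w15.png
w16.png
w17.png
w18.png
w19.png
w2.png
w20.png
w21.png
w22.png
w23.png
w24.png
w25.png
w26.png
w27.png
w28.png
w29.png
w3.png
w30.png
w31.png
w32.png
w33.png
w34.png
w35.png
w36.png
w37.png
w38.png
w39.png
w4.png
w40.png
w41.png
w42.png
w5.png
w6.png
w7.png
w8.png
w9.png
wrist0.png
121.65 [ 534.29982926 -143.9191814   268.50176405] [-0.08777489  0.44280813  0.33276465] 80.00036842620035
```

The top view shows the tin at pixel (415,232) inside the shut tray. The stamp, calculator, sponge pot, pen cup, stapler and notes are all in place, and the blue and yellow look-alikes were not moved. I am handing the job in.

```bash
python3 -c "from workcell import ctrl; print(ctrl.close_job())"
```

```text
the job is handed in; nothing more can be done
None
```

The job was finished and handed in at about 121.7 s of the 210 s allowed. No verdict is reported.

**What I did:**
- I set the tin on the counter and opened the flap by its tongue to about 1.7 rad.
- I laid the four tubes that were present (two large, two small) in pockets of their own size.
- I pressed the flap shut until it reached its stop, at 32 N.
- I put the tin back on the flap about 12 mm (x) and 4 mm (y) from the box's middle.

**Last checks:**
- The wrist and side pictures, taken before I shut the flap, showed all four tubes flat in their pockets. They could not be seen after that.
- The flap looked level and shut, and the tin lay flat inside the tray.
- The other things on the counter look in place in the last top picture. I compared them by eye only, and the arm hid part of that view.
- The gripper was clear of everything, with wrist force below 0.6 N.

**Disagreements and problems:**
- The wrist and top cameras differed by about 3 mm in y. I used the wrist camera.
- Fast moves let the tool tilt by up to 0.13 rad, which I corrected along the way.

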